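# Pack the carver case and close it

### The arm

A 6-joint arm with a two-finger parallel gripper is mounted at the origin on the work surface. World frame = base frame: x ahead of the robot, y to its left, z up, the work surface at z = 0. Lengths are in mm, angles in rad, forces in N, time in s.
With the tool pointing down it reaches from about 375 to 900 mm from the base axis. Payload 3.1 kg.
Tool frame: the origin (TCP) lies midway between the tips of the shut fingers; the grasp point (between the pads) lies 19 mm behind it; z points along the fingers, y is the line along which they close (so a half turn about z gives the same grasp; the last joint's range is limited). The gripper opens to 85 mm and grips with 20 to 120 N. Pads are 22 mm wide; open, the fingers measure 114 mm over their backs; the gripper's body (76 mm by 85 mm) begins 54 mm behind the grasp point. The pads swing forward as they close: fully open they stand 13 mm farther back than shut.
Start: joints at [1.167, 0.527, 1.433, -0, 1.181, -0.178], TCP at [139.28, 609.26, 231.31] pointing down, gripper open.
Joint ranges: [-3.08, 3.08], [-0.75, 2.2], [0.22, 2.44], [-1.43, 4.57], [0, 2.65], [-2.85, 2.85]. Speed limits (rad/s): [2.79, 2.79, 3.14, 3.14, 3.14, 3.14].

### API

Orientations are given as a rotation vector (axis times angle).
In Python, from station import env gives the robot as it stands.
- The arm moves only by the tool jog_arm, never from a script. Its argument "plan" is a list of rows, each an object with "linear": the shift along the tool's x, y, z in units of 50 mm (1.0 is 50 mm), a list of three; "angular": the turn, a rotation vector about the tool's x, y, z in units of 6 degrees (1.0 is 6 degrees), a list of three; "gripper": the finger opening in mm, from 0 to 85.4. In form: [{"linear": [tx, ty, tz], "angular": [rx, ry, rz], "gripper": gripper}, ...]. A call has 1 to 20 rows; each row shifts and turns the commanded pose from where the row before left it, along the tool's axes as they then stand; what a row does not reach is not made up. A row lasts 1/10 s, in which the tool goes at most 50 mm and 8.59 degrees, less where a joint would pass 70% of its speed; a pose out of reach is approached as far as the arm can. A call is refused whole if a number of a shift passes 1 or a number of a turn 1, either way. A call with a gripper value outside its range is refused whole. The fingers move at their own pace and stop on an object; "force" is the grip in N (left out, the last holds). Time passes only in rows, so rows that do not move let the fingers close. It gives the time, the measured TCP pose, the force, the opening and the grip force at its end, in the units of the state.
- env.read_state(): the state, without advancing time (a new reading comes with each control period).
- env.get_image(name): name is "scene" or "top" or "wrist"; returns the picture (400x640x3 uint8, red, green, blue); there is no depth.
- env.calibration(name): a dict with "intrinsics" (3x3 intrinsics, pixels), "dist" ([k1, k2, p1, p2, k3] as OpenCV has them; the pictures are not rectified), "eye" and "attitude" of the camera in the world. Camera axes: x right, y up, looking along -z (the intrinsics and any distortion apply to the point x, -y, -z); pixel columns grow to the right and rows downward; lengths in mm; the calibration is good to about 2 mm. A picture is of the moment at which its call begins: read the wrist's pose just before it. calibration takes no time and is no camera call; for the wrist camera it gives the pose at the moment of the call.
- env.job_done(): hands the job in; it is judged then, once.
Trained networks look in the newest picture that a camera, given by its name, has taken for a name from the list of things; names that differ only in an ending like _2 or _b are one class to them, and where a whole thing is asked for, a point or a joint stands for the part that bears it (a point fixed in the world has none). Each returns a list of dicts, best first, with "p" (0 to 1); they miss things now and then, are a little off and sometimes report something else, mostly with a low value. They report only what shows in the picture. A call takes as long as a camera call.
- env.find_in(camera, thing): "box" ([left, top, right, bottom] in pixels, round what is visible of it).
- env.cut_out(camera, thing): "mask" (400x640 bool, what is visible of it) and "box" ([left, top, right, bottom] in pixels, round what is visible of it).
The state is a dict: "time_s": time; "joint_pos": joint angles; "joint_vel": joint speeds; "joint_efforts": joint torques, N m; "eef_pos": TCP position; "orientation": TCP orientation; "force": force on the tool from outside, world axes, zero at the start; "wrist_torque": the same for the moment, N m; "finger_gap": opening from 0.0 (shut) to 1.0 (fully open); "finger_force": force on a finger pad.
Only numpy, scipy, OpenCV 4.12 (cv2) and the standard library are available. Lean on these libraries where they do the work, as an engineer would, in place of code of your own. Each camera call takes 0.05 s, during which the arm holds its last target. There are 200 camera calls.

### The job

Finish packing the aluminium carver case: set the battery pack from the bench upright on the floor of the empty pocket at the back right, and lay the carver, whose nose is propped on the end wall, down flat in the long front tray. When nothing stands above the rim any more, close the lid fully. Do not drop the battery or the carver, and do not push the other things on the bench about.

Things in the scene. Friction and masses are not known exactly. Their poses are not given: they have to be found in the camera images.
- case: aluminium open case fixed to the bench, 178 (x) x 260 (y) x 56 high, walls and floor 6 thick. Origin: centre of its underside; x points from the front to the hinge side, away from the robot, z up. Inside: a tray along the whole front (100 x 248); behind a 30 high divider, at the back right the empty pocket (60 in x, 110 in y), at the back left a filled bit rack past a 40 high cross wall
- pocket (a point): centre of the floor of the empty back right pocket (6 above the case's origin, at x 53, y -69 from it); axes as the case
- tray (a point): centre of the floor of the long front tray (6 above the case's origin, at x -33 from it); axes as the case
- lid (a joint): angle of the lid: 0 closed on the rim, grows as it opens; its stays stop it at 1.3, so open it leans forward over the back row. Plain plate 178 x 260 x 8 thick, 0.28 kg, no handle; stiff hinge that holds any angle (about 0.4 N m, 3 to 5 N at the edge) and does not fall shut
- lid_hinge (a point): middle of the hinge axis (along the case's y) at the far rim: 89 behind the case's origin, 56.5 up
- lid_edge (a point): middle of the lid's free edge, 178 from the hinge, mid-thickness; closed, it lies over the front wall. Axes of the lid: x along the plate from edge to hinge, z out of its outer face (up when closed)
- carver: dark rotary carving tool, 190 long, 0.30 kg: eight-sided barrel 35 across flats, 118 long, then a cone and a steel nose 20 across and 50 long. Origin on its axis 75 from the tail; nose along its own -y. At the start its tail is on the tray floor and its nose is propped on the right (-y) end wall, 15 degrees up. Lying flat in the tray its axis is 24 above the case's origin
- carver_nose (a point): nose end of the carver, on its axis, 115 from its origin
- carver_tail (a point): tail end of the carver, on its axis, 75 from its origin
- battery: dark battery pack standing on the bench, 0.22 kg: block 50 (x) x 44 (y) x 34 high with a narrower railed neck (26 wide in y) on top, 42 high in all. Origin: centre of its underside; z up through the neck. It fits the pocket with its 50 side front to back
- tape_roll: roll of paper tape lying flat, ring 76 outside, 24 high. Bystander: leave alone
- sanding_block: cork sanding block with a wooden back, 50 x 80 x 30 high. Bystander: leave alone
- screwdriver: screwdriver lying on the bench. Bystander: leave alone
- putty_tin: low round metal tin, 72 across, 50 high. Bystander: leave alone

How it is judged (in metres and radians):
On the way:
1. with the lid still open, the battery stands in its pocket and the carver lies in the tray, nothing above the rim (x of battery in the frame of case between 0.023 and 0.083 m and y of battery in the frame of case between -0.124 and -0.014 m and z of battery in the frame of case between 0 and 0.011 m and angle between battery's own z axis and vertical below 0.15 rad and z of carver_nose in the frame of case below 0.044 m and z of carver_tail in the frame of case below 0.036 m and x of carver_nose in the frame of case between -0.083 and 0.017 m and y of carver_nose in the frame of case between -0.124 and 0.124 m and x of carver_tail in the frame of case between -0.083 and 0.017 m and y of carver_tail in the frame of case between -0.124 and 0.124 m and value of joint lid above 0.6 rad), for 0.2 s.
At the end, for the whole second after the job is handed in: Lid closed (under 0.05 rad); battery at rest in the back right pocket, upright within 0.15 rad, underside within 5 mm of the floor; carver at rest wholly in the front tray, its axis under 44 mm at the nose and 36 mm at the tail above the case's underside (x of battery in the frame of case between 0.023 and 0.083 m and y of battery in the frame of case between -0.124 and -0.014 m and z of battery in the frame of case between 0 and 0.011 m and angle between battery's own z axis and vertical below 0.15 rad and z of carver_nose in the frame of case below 0.044 m and z of carver_tail in the frame of case below 0.036 m and x of carver_nose in the frame of case between -0.083 and 0.017 m and y of carver_nose in the frame of case between -0.124 and 0.124 m and x of carver_tail in the frame of case between -0.083 and 0.017 m and y of carver_tail in the frame of case between -0.124 and 0.124 m and value of joint lid below 0.05 rad and linear speed of each of battery, carver below 0.02 m/s); the robot touches nothing.
It fails at once if the battery falls free (over 0.8 m/s while not in the fingers) (linear speed of battery above 0.8 m/s and not (contact force between battery and the fingers above 0.1 N)).
It fails at once if the carver falls free (over 0.8 m/s while not in the fingers) (linear speed of carver above 0.8 m/s and not (contact force between carver and the fingers above 0.1 N)).
It fails at once if a bystander is pushed more than 40 mm from its place (distance of any of tape_roll, sanding_block, screwdriver, putty_tin from where it was at the start of the episode above 0.04 m).
It also fails if it takes over 72 s, if anything falls off the work surface, if the arm or the gripper's body presses on something with over 40 N, if the wrist force passes 120 N, or if a joint passes its speed limit or range.

## Working session

There is one attempt and no reset: what is moved stays moved. The work goes in short steps, Python scripts to look and compute and a tool call to move; the robot and the scene stay as the last step left them, time stands still between calls to the robot, and variables do not carry over. Pictures are saved under pics/ and viewed, at most 10 in all, crops included, and the job is handed in when it is done.

Besides the shell and the picture viewer there is one more tool, called after "Call:" as name(argument=value, ...) on one line, values as JSON. jog_arm: Moves the arm, as the interface text tells. Its arguments: {"type":"object","properties":{"plan":{"type":"array","items":{"type":"object","properties":{"linear":{"type":"array","items":{"type":"number"}},"angular":{"type":"array","items":{"type":"number"}},"gripper":{"type":"number"}}}},"force":{"type":"number"}},"required":["plan"]}

```bash
mkdir -p pics; ls; cat > h.py <<'E'
import numpy as np,cv2
from scipy.spatial.transform import Rotation as R
from station import env
def snap(n,f):
    im=env.get_image(n); cv2.imwrite('pics/'+f,im[:,:,::-1]); return im
E
python3 - <<'E'
from h import *
s=env.read_state(); print(s)
for n in('scene','top','wrist'):
    print(n,env.calibration(n))
a=snap('scene','a.png');b=snap('top','b.png');snap('wrist','w.png')
for n in('scene','top'):
  for t in('case','battery','carver','lid','tape_roll','sanding_block','screwdriver','putty_tin'):
    print(n,t,[(np.round(d['box']).tolist(),round(d['p'],2)) for d in env.find_in(n,t)[:2]])
E
```

```text
pics
{'time_s': 0.0, 'joint_pos': array([ 1.16748710e+00,  5.28465029e-01,  1.43389696e+00,  2.71652562e-05,
        1.18139625e+00, -1.78515431e-01]), 'joint_vel': array([-0.00053451,  0.00031632, -0.0010262 ,  0.0009236 , -0.0004573 ,
       -0.00102787]), 'joint_efforts': array([-1.71614706e-04, -4.42335498e+01, -1.78030872e+01, -2.47025764e-04,
        8.48005700e-03, -1.27869077e-05]), 'eef_pos': array([139.00566676, 608.61682944, 230.33601726]), 'orientation': array([-0.35230585, -3.12112494,  0.00324678]), 'force': array([0.18123257, 0.23135836, 0.92169729]), 'wrist_torque': array([-0.02863268, -0.02260743,  0.00632761]), 'finger_force': 0.0, 'finger_gap': 0.9988104011127139}
scene {'intrinsics': array([[361.60264372,   0.        , 318.3342098 ],
       [  0.        , 361.60264372, 200.24415968],
       [  0.        ,   0.        ,   1.        ]]), 'dist': array([-0.05582307,  0.        ,  0.        ,  0.        ,  0.        ]), 'eye': array([ 474.82208042, -227.09989616,  913.09536848]), 'attitude': array([ 0.33834003, -0.06354507, -0.41644315])}
top {'intrinsics': array([[38
[... 1081 characters left out ...]
0.26)]
scene sanding_block [([344.0, 365.0, 386.0, 398.0], 0.82), ([249.0, 119.0, 361.0, 260.0], 0.22)]
scene screwdriver [([216.0, 93.0, 258.0, 139.0], 0.91)]
scene putty_tin [([261.0, 71.0, 287.0, 98.0], 0.6)]
top case [([244.0, 168.0, 360.0, 249.0], 0.82), ([245.0, 167.0, 355.0, 193.0], 0.65)]
top battery [([412.0, 160.0, 429.0, 183.0], 0.61), ([288.0, 207.0, 364.0, 229.0], 0.32)]
top carver [([294.0, 209.0, 362.0, 225.0], 0.83)]
top lid [([243.0, 165.0, 356.0, 193.0], 0.87)]
top tape_roll [([392.0, 216.0, 422.0, 242.0], 0.63)]
top sanding_block [([451.0, 209.0, 492.0, 240.0], 0.57)]
top screwdriver [([157.0, 224.0, 222.0, 251.0], 0.8)]
top putty_tin [([162.0, 176.0, 191.0, 200.0], 0.88)]
```

```bash
python3 - <<'E'
import cv2
a=cv2.imread('pics/a.png')[60:400,190:430];b=cv2.imread('pics/b.png')[140:270,140:510]
cv2.imwrite('pics/a2.png',cv2.resize(a,None,fx=1.75,fy=1.75,interpolation=2)); cv2.imwrite('pics/b2.png',cv2.resize(b,None,fx=2.1,fy=2.1,interpolation=2))
E
```

```text
(no output)
```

View pics/a2.png

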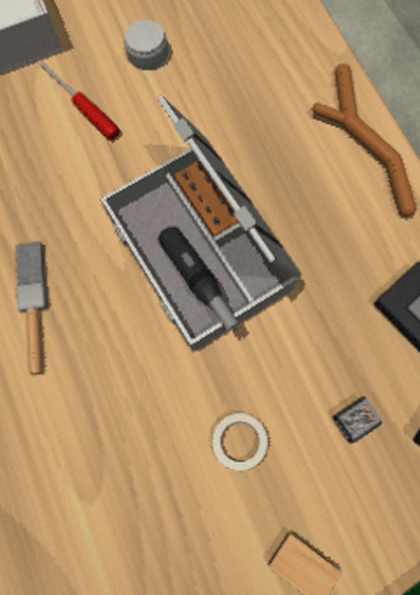

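View pics/b2.png

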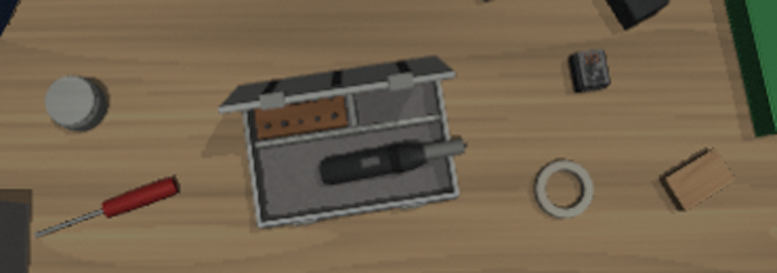

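The scene view shows the case (front-left rim corner about (249,174), front-right (301,259), back-right (361,219)), the carver with its nose over the right wall, and the battery at (395,299). In the top view the front rim runs (263,248)-(358,233) and the battery is at (420,172).

```bash
cat >> h.py <<'E'
def ray(n,uv,cal=None):
    c=cal or env.calibration(n)
    p=cv2.undistortPoints(np.array([[uv]],float),c['intrinsics'],c['dist'])[0,0]
    Rm=R.from_rotvec(c['attitude']).as_matrix()
    d=Rm@np.array([p[0],-p[1],-1]); return np.array(c['eye']),d/np.linalg.norm(d)
def tri(rs):
    A=np.zeros((3,3));b=np.zeros(3)
    for o,d in rs:
        P=np.eye(3)-np.outer(d,d);A+=P;b+=P@o
    x=np.linalg.solve(A,b);return x,[np.linalg.norm((np.eye(3)-np.outer(d,d))@(x-o)) for o,d in rs]
def atz(r,z): return r[0]+r[1]*(z-r[0][2])/r[1][2]
def proj(n,X,cal=None):
    c=cal or env.calibration(n);Rm=R.from_rotvec(c['attitude']).as_matrix()
    q=(np.atleast_2d(X)-c['eye'])@Rm*[1,-1,-1]
    return cv2.projectPoints(q[:,None],np.zeros(3),np.zeros(3),c['intrinsics'],c['dist'])[0][:,0]
E
python3 - <<'E'
from h import *
for nm,s,t in [('FL',(249.4,174.3),(263.3,248)),('FR',(301,259),(358,233.3)),('bat',(395.5,298.5),(420.5,173)),('tape',(327.5,312),(408,229.5))]:
    print(nm,tri([ray('scene',s),ray('top',t)]))
for z in(0,38):print(atz(ray('top',(420.5,173)),z))
print(env.calibration('wrist')['eye'])
s=env.read_state();Rt=R.from_rotvec(s['orientation']).as_matrix();print(Rt);c=env.calibration('wrist')
print(Rt.T@(c['eye']-s['eef_pos']),Rt.T@R.from_rotvec(c['attitude']).as_matrix())
E
```

```text
FL (array([455.95991246, 201.37058062,  37.34683113]), [np.float64(2.1422852250755025), np.float64(2.1422852250754087)])
FR (array([493.44734312, -57.67941643,  17.97934027]), [np.float64(1.6750682706502862), np.float64(1.6750682706502515)])
bat (array([ 661.77428987, -238.6889375 ,   21.20690498]), [np.float64(2.3824105326453457), np.float64(2.382410532645256)])
tape (array([ 502.21538461, -199.7079193 ,    5.35316613]), [np.float64(0.8846304857224917), np.float64(0.8846304857223816)])
[ 664.01647523 -244.17189538    0.        ]
[ 655.62959804 -234.25714626   38.        ]
[ 70.31522595 625.26167789 374.90064718]
[[-9.74841195e-01  2.22900526e-01  6.05374619e-06]
 [ 2.22900526e-01  9.74841195e-01  2.15674262e-05]
 [-1.09405051e-06  2.23741987e-05 -1.00000000e+00]]
[  70.78526927    0.24117769 -143.5862223 ] [[-6.71117257e-04  9.60070373e-01  2.79757803e-01]
 [ 9.99999775e-01  6.48797515e-04  1.72384229e-04]
 [-1.60051757e-05  2.79757855e-01 -9.60070592e-01]]
```

```bash
cat >> h.py <<'E'
def need(p,Rd=None,s=None):
    """rotate first, then shift: total units in the tool frame, plus shift"""
    s=s or env.read_state();R0=R.from_rotvec(s['orientation']);Rd=Rd or R0
    a=np.degrees((R0.inv()*Rd).as_rotvec())/6; l=Rd.inv().apply(np.array(p)-s['eef_pos'])/50
    print('turn',a.round(3),'shift',l.round(3),'| eef',s['eef_pos'].round(1)); return a,l
def tool(yaw,tilt=0,roll=0):
    """tool x=-X,y=Y,z=down turned by yaw about world z; tilt>0: body leans to -X(robot); roll about case x"""
    return R.from_euler('z',yaw)*R.from_euler('x',roll)*R.from_euler('y',-tilt)*R.from_matrix(np.diag([-1.,1,-1]))
E
python3 - <<'E'
from h import *
print(tool(0,.4).as_matrix().round(2))
need([525,80,290],tool(.143))
E
```

```text
[[-0.92  0.    0.39]
 [ 0.    1.    0.  ]
 [-0.39  0.   -0.92]]
turn [ 0.     0.    -3.512] shift [ -6.127 -11.576  -1.174] | eef [139.3 609.3 231.3]
```

Call:
jog_arm(plan=[{"linear": [0, 0, -0.4], "angular": [0, 0, -0.9], "gripper": 85}, {"linear": [0, 0, -0.4], "angular": [0, 0, -0.9], "gripper": 85}, {"linear": [0, 0, -0.4], "angular": [0, 0, -0.9], "gripper": 85}, {"linear": [0, 0, 0], "angular": [0, 0, -0.8], "gripper": 85}, {"linear": [-0.4, -0.8, 0], "angular": [0, 0, 0], "gripper": 85}, {"linear": [-0.4, -0.8, 0], "angular": [0, 0, 0], "gripper": 85}, {"linear": [-0.4, -0.8, 0], "angular": [0, 0, 0], "gripper": 85}, {"linear": [-0.4, -0.8, 0], "angular": [0, 0, 0], "gripper": 85}, {"linear": [-0.4, -0.8, 0], "angular": [0, 0, 0], "gripper": 85}, {"linear": [-0.4, -0.8, 0], "angular": [0, 0, 0], "gripper": 85}, {"linear": [-0.4, -0.8, 0], "angular": [0, 0, 0], "gripper": 85}, {"linear": [-0.4, -0.8, 0], "angular": [0, 0, 0], "gripper": 85}, {"linear": [-0.4, -0.8, 0], "angular": [0, 0, 0], "gripper": 85}, {"linear": [-0.4, -0.8, 0], "angular": [0, 0, 0], "gripper": 85}, {"linear": [-0.4, -0.8, 0], "angular": [0, 0, 0], "gripper": 85}, {"linear": [-0.4, -0.8, 0], "angular": [0, 0, 0], "gripper": 85}, {"linear": [-0.4, -0.8, 0], "angular": [0, 0, 0], "gripper": 85}, {"linear": [-0.4, -0.8, 0], "angular": [0, 0, 0], "gripper": 85}, {"linear": [-0.5, -0.4, 0], "angular": [0, 0, 0], "gripper": 85}, {"linear": [0, 0, 0], "angular": [0, 0, 0], "gripper": 85}])

```text
time_s: 2.95
eef_pos: [527.1, 75.1, 291.5]
orientation: [-0.215, 3.13, -0.002]
force: [-0.8, -0.7, -0.6]
finger_gap: 0.994
finger_force: 0.0
```

```bash
python3 - <<'E'
from h import *
import pickle
s=env.read_state();print(s['eef_pos'],s['time_s'])
c=env.calibration('wrist');im=snap('wrist','w1.png')
pickle.dump(c,open('c1.pkl','wb'))
for t in('case','carver','lid'):
  for d in env.cut_out('wrist',t)[:1]: print(t,d['box'],d['p']); np.save('m1_%s.npy'%t,d['mask'])
E
```

```text
[527.11778757  75.11487336 291.52969317] 2.95
case [170.0, 122.9, 481.8, 309.6] 0.79
carver [206.3, 161.0, 354.6, 190.2] 0.67
lid [169.5, 255.2, 481.6, 312.2] 0.8
```

View pics/w1.png

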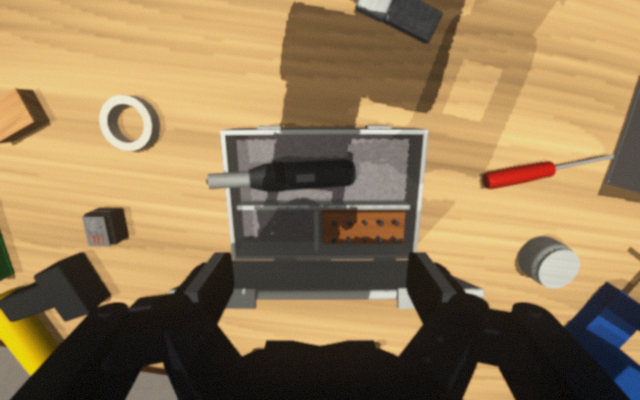

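The wrist view shows the case square to the image: front rim from (221,130) to (427,130), divider at row 207, nose tip at (208,181), battery at (104,228). I'll take a second view farther right for stereo.

Call:
jog_arm(plan=[{"linear": [0, -0.8, 0], "angular": [0, 0, 0], "gripper": 85}, {"linear": [0, -0.8, 0], "angular": [0, 0, 0], "gripper": 85}, {"linear": [0, -0.8, 0], "angular": [0, 0, 0], "gripper": 85}, {"linear": [0, -0.8, 0], "angular": [0, 0, 0], "gripper": 85}, {"linear": [0, -0.8, 0], "angular": [0, 0, 0], "gripper": 85}, {"linear": [0, 0, 0], "angular": [0, 0, 0], "gripper": 85}, {"linear": [0, 0, 0], "angular": [0, 0, 0], "gripper": 85}])

```text
time_s: 3.85
eef_pos: [550.7, -119.2, 291.2]
orientation: [0.222, -3.133, -0.002]
force: [-0.4, -0.0, 0.0]
finger_gap: 0.994
finger_force: 0.0
```

```bash
python3 - <<'E'
from h import *
import pickle
s=env.read_state();print(s['eef_pos'],s['time_s'])
c=env.calibration('wrist');im=snap('wrist','w2.png')
pickle.dump(c,open('c2.pkl','wb'))
for t in('case','carver','battery'):
  for d in env.cut_out('wrist',t)[:1]: print(t,d['box'],d['p']); np.save('m2_%s.npy'%t,d['mask'])
a=cv2.imread('pics/w1.png')[110:310,60:460]; cv2.imwrite('pics/w1z.png',cv2.resize(a,None,fx=2,fy=2,interpolation=2))
b=cv2.imread('pics/w2.png'); np.save('w2.npy',b)
cv2.imwrite('pics/w2z.png',cv2.resize(b[100:320,180:580],None,fx=2,fy=2,interpolation=2))
E
```

```text
[ 550.73524139 -119.18943391  291.21170954] 3.85
case [362.8, 131.0, 639.1, 308.6] 0.62
carver [364.0, 163.8, 495.9, 196.9] 0.7
battery [211.8, 211.5, 246.8, 250.2] 0.57
```

View pics/w1z.png

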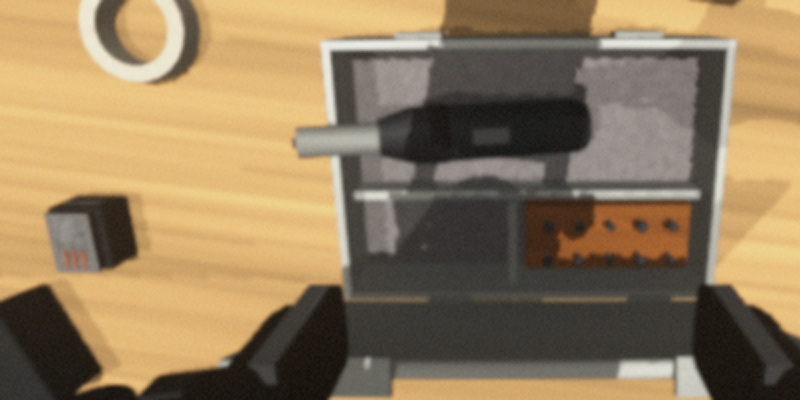

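View pics/w2z.png

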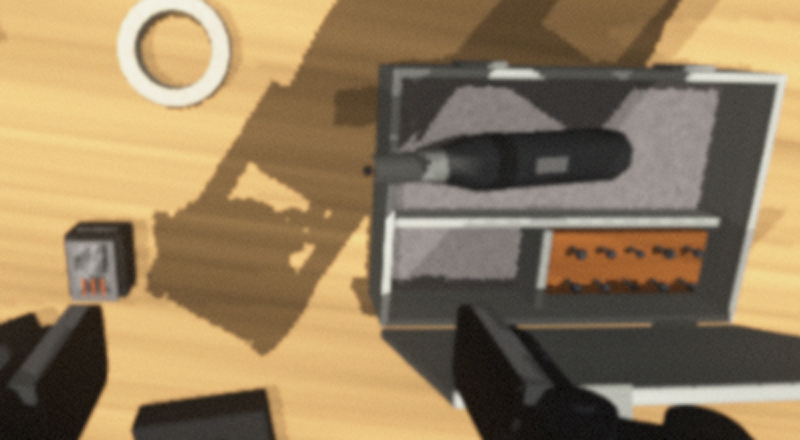

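```bash
python3 - <<'E'
from h import *
import pickle
c1,c2=[pickle.load(open(f'c{i}.pkl','rb')) for i in(1,2)]
P1=lambda u,v:(60+u/2,110+v/2); P2=lambda u,v:(180+u/2,100+v/2)
pts={'F-':((323,42),(381,66)),'F+':((736,42),(785,76)),'nosetip':((297,143),(370,170)),'tail':((590,125),(632,150)),
'divL-':((355,195),(390,222)),'div+':((700,195),(719,222)),'batlab_bl':((57,272),(68,298)),'batlab_tl':((48,213),(67,236)),'batlab_br':((100,270),(108,297)),'tape':((140,32),(174,52))}
for k,(a,b) in pts.items():
    x,e=tri([ray('',P1(*a),c1),ray('',P2(*b),c2)]);print(k,x.round(1),np.round(e[0],1))
from scipy.optimize import least_squares
a=np.array([[-89,-130,56],[-89,130,56.]]);
ob=[(c1,[P1(323,42),P1(736,42)]),(c2,[P2(381,66),P2(785,76)])]
def W(p,X):return R.from_euler('z',p[2]).apply(X)+[p[0],p[1],p[3]]
f=lambda p:np.concatenate([(proj('',W(p,a),c)-np.array(o)).ravel() for c,o in ob])
r=least_squares(f,[563,84,.14,0]);print(r.x,r.fun.round(1))
p=r.x
for nm,X in [('rim',[[-89,-130,56],[-89,130,56],[89,-130,56],[89,130,56]]),('div',[[20,-124,30],[20,124,30]])]:
  print(nm,((proj('',W(p,np.array(X,float)),c1)-[60,110])*2).round(),((proj('',W(p,np.array(X,float)),c2)-[180,100])*2).round())
E
```

```text
F- [492.4 -60.   36.6] 0.8
F+ [456.2 202.2  54.2] 0.0
nosetip [553.7 -61.6  73.4] 0.1
tail [522.3 122.1  39. ] 1.3
divL- [596.8 -33.2  33.3] 0.2
div+ [563.9 209.9  30.7] 0.0
batlab_bl [ 687.2 -256.2   37.1] 0.7
batlab_tl [ 639.5 -258.7   36.9] 1.2
batlab_br [ 687.1 -229.6   26.1] 0.2
tape [ 503.9 -199.    11.5] 0.9
[ 5.61956879e+02  8.37519343e+01  1.35668303e-01 -2.20380566e+00] [-2.1 -0.5 -1.4 -0.2  4.6  0.9 -1.4 -0.2]
rim [[319.  41.]
 [733.  42.]
 [342. 298.]
 [708. 299.]] [[390.  68.]
 [782.  76.]
 [376. 325.]
 [727. 322.]]
div [[352. 195.]
 [698. 195.]] [[384. 221.]
 [715. 222.]]
```

```bash
python3 - <<'E'
from h import *
import pickle
from scipy.optimize import least_squares
c1,c2=[pickle.load(open(f'c{i}.pkl','rb')) for i in(1,2)]
P1=lambda u,v:(60+u/2,110+v/2); P2=lambda u,v:(180+u/2,100+v/2)
a1=np.array([[-89,-130,56],[-89,130,56.],[89,-130,56],[20,-124,30],[20,124,30]]);o1=[P1(*q) for q in[(323,42),(736,42),(346,296),(355,195),(700,195)]]
a2=np.array([[-89,130,56.],[20,-124,30],[20,124,30]]);o2=[P2(*q) for q in[(785,76),(388,221),(719,222)]]
def W(p,X):return R.from_euler('z',p[2]).apply(X)+[p[0],p[1],p[3]]
f=lambda p:np.concatenate([(proj('',W(p,a),c)-np.array(o)).ravel() for c,a,o in((c1,a1,o1),(c2,a2,o2))])
r=least_squares(f,[563,84,.14,0]);p=r.x;print(p,r.fun.round(1))
np.save('case.npy',p)
for X in([553.7,-61.6,73.4],[522.3,122.1,39]):print(R.from_euler('z',-p[2]).apply(np.array(X)-[p[0],p[1],0]).round(1))
# carver fit: y,x,yaw from points on its axis, 15deg up
ax=lambda q,t:None
need([644,-240,215])
E
```

```text
[ 5.61704755e+02  8.61569752e+01  1.35505940e-01 -2.70075157e+00] [-0.  -0.4  0.3 -0.1 -0.1  1.   0.5 -0.2  0.4  0.   0.  -0.1 -0.5 -0.
 -0.7 -0. ]
[ -27.9 -145.3   73.4]
[-34.2  40.9  39. ]
turn [0. 0. 0.] shift [-1.492 -2.683  1.527] | eef [ 551.  -118.   291.4]
```

Call:
jog_arm(plan=[{"linear": [-0.5, -0.9, 0], "angular": [0, 0, 0], "gripper": 85}, {"linear": [-0.5, -0.9, 0], "angular": [0, 0, 0], "gripper": 85}, {"linear": [-0.5, -0.9, 0], "angular": [0, 0, 0], "gripper": 85}, {"linear": [0, 0, 0.8], "angular": [0, 0, 0], "gripper": 85}, {"linear": [0, 0, 0.7], "angular": [0, 0, 0], "gripper": 85}, {"linear": [0, 0, 0], "angular": [0, 0, 0], "gripper": 85}, {"linear": [0, 0, 0], "angular": [0, 0, 0], "gripper": 85}])

```text
time_s: 4.75
eef_pos: [642.1, -238.1, 216.3]
orientation: [0.225, -3.132, -0.001]
force: [1.0, -0.7, 1.1]
finger_gap: 0.999
finger_force: 0.0
```

```bash
python3 - <<'E'
from h import *
import pickle
s=env.read_state();print(s['eef_pos'],s['time_s'])
c=env.calibration('wrist');im=snap('wrist','w3.png')
pickle.dump(c,open('c3.pkl','wb'))
d=env.cut_out('wrist','battery')[0]; print(d['box'],d['p']);np.save('m3.npy',d['mask'])
x0,y0,x1,y1=map(int,d['box']);x0-=25;y0-=25;x1+=25;y1+=25;print(x0,y0)
cv2.imwrite('pics/w3z.png',cv2.resize(im[y0:y1,x0:x1,::-1],None,fx=5,fy=5,interpolation=2))
E
```

```text
[ 642.05789986 -238.08786739  216.25761508] 4.75
[297.9, 171.0, 337.5, 219.6] 0.66
272 146
```

View pics/w3z.png

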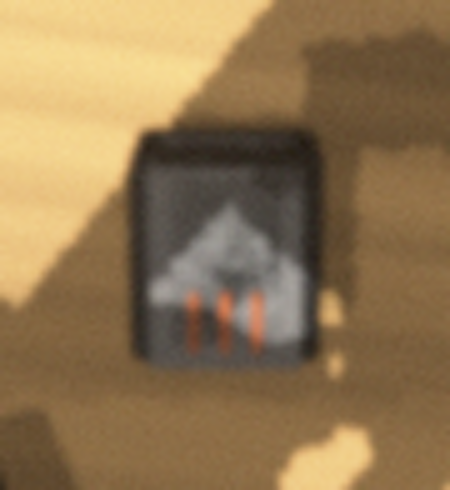

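The close view shows the battery outline square to the image (columns 299–336, rows 172–220), so its yaw equals the tool's, 0.14, with the 50 side along tool x.

```bash
python3 - <<'E'
from h import *
import pickle
c3=pickle.load(open('c3.pkl','rb'));c2=pickle.load(open('c2.pkl','rb'));c1=pickle.load(open('c1.pkl','rb'))
m=np.load('m3.npy').astype(np.uint8);k=max(cv2.findContours(m,0,2)[0],key=cv2.contourArea);print(cv2.minAreaRect(k))
yaw=.1355
def W(p,X):return R.from_euler('z',p[2]).apply(X)+[p[0],p[1],p[3]]
# fit box+neck silhouettes in the three views: bounding boxes
X=np.array([[a*25,b*22,z] for a in(-1,1) for b in(-1,1) for z in(0,34)]+[[a*25,b*13,42] for a in(-1,1) for b in(-1,1)],float)
def bb(c,p): q=proj('',W(p,X),c);return np.r_[q.min(0),q.max(0)]
obs=[(c3,[298.6,172,336,220]),(c2,[211.8,211.5,246.8,250.2]),(c1,[83,207,128,247])]
from scipy.optimize import least_squares
f=lambda p:np.concatenate([bb(c,[p[0],p[1],yaw,p[2]])-o for c,o in obs])
r=least_squares(f,[664,-242,0]);print(r.x,r.fun.round(1))
f=lambda p:np.concatenate([bb(c,[p[0],p[1],yaw,-1])-o for c,o in obs[:1]])
r=least_squares(f,[664,-242]);print(r.x,r.fun.round(1))
E
```

```text
((317.0, 195.5), (47.0, 38.0), 90.0)
[ 660.46677134 -238.86849208   -0.76681904] [-1.8 -1.3  0.4  1.1 -1.1 -1.7  1.9  1.3 -0.6  0.1  2.   0.5]
[ 660.58141288 -238.05278102] [-1.1 -1.2  1.1  1.2]
```

```bash
cat >> h.py <<'E'
CP=np.load('case.npy');YAW=CP[2];CR=R.from_euler('z',YAW)
def cw(X): return CR.apply(np.array(X,float))+[CP[0],CP[1],0]
def wc(X): return CR.inv().apply(np.array(X,float)-[CP[0],CP[1],0])
def cols(ty,tz):
    ty,tz=np.array(ty,float),np.array(tz,float);tz/=np.linalg.norm(tz);ty-=tz*(ty@tz);ty/=np.linalg.norm(ty)
    return np.c_[np.cross(ty,tz),ty,tz]
def crv(a,d=.033): return CR*R.from_euler('z',d)*R.from_matrix(cols([1,0,0],[0,-np.sin(a),-np.cos(a)]))
E
python3 - <<'E'
from h import *
Rd=crv(np.radians(15));g=cw([-31.6,-38.5,26.8]);h=g-Rd.apply([0,0,140]);print(g,h)
s=env.read_state()
need(s['eef_pos']+CR.apply([-100,0,0]))
need(h,Rd)
E
```

```text
[535.59545628  43.74100491  26.8       ] [529.51855351  79.46245919 162.02961568]
turn [0. 0. 0.] shift [ 2.     0.015 -0.007] | eef [ 643.4 -239.1  218.9]
turn [ 1.936 -1.935 14.662] shift [ 6.731 -1.178 -0.625] | eef [ 643.4 -239.1  218.9]
```

Call:
jog_arm(plan=[{"linear": [0.6, 0, 0], "angular": [0, 0, 0], "gripper": 56}, {"linear": [0.8, 0, 0], "angular": [0, 0, 0], "gripper": 56}, {"linear": [0.8, 0, 0], "angular": [0, 0, 0.7], "gripper": 56}, {"linear": [0, 0, 0], "angular": [0, 0, 1], "gripper": 56}, {"linear": [0, 0, 0], "angular": [0, 0, 1], "gripper": 56}, {"linear": [0, 0, 0], "angular": [0, 0, 1], "gripper": 56}, {"linear": [0, 0, 0], "angular": [0, 0, 1], "gripper": 56}, {"linear": [0, 0, 0], "angular": [0, 0, 1], "gripper": 56}, {"linear": [0, 0, 0], "angular": [0, 0, 1], "gripper": 56}, {"linear": [0, 0, 0], "angular": [0, 0, 1], "gripper": 56}, {"linear": [0, 0, 0], "angular": [0, 0, 1], "gripper": 56}, {"linear": [0, 0, 0], "angular": [0, 0, 1], "gripper": 56}, {"linear": [0, 0, 0], "angular": [0, 0, 1], "gripper": 56}, {"linear": [0, 0, 0], "angular": [0, 0, 1], "gripper": 56}, {"linear": [0, 0, 0], "angular": [0, 0, 1], "gripper": 56}, {"linear": [0, 0, 0], "angular": [0, 0, 1], "gripper": 56}, {"linear": [0, 0, 0], "angular": [0, 0, 1], "gripper": 56}, {"linear": [0, 0, 0], "angular": [0, 0, 0], "gripper": 56}])

```text
time_s: 6.65
eef_pos: [534.4, -255.3, 219.1]
orientation: [2.017, 2.402, 0.001]
force: [-0.6, 0.3, 0.2]
finger_gap: 0.658
finger_force: 0.0
```

```bash
python3 - <<'E'
from h import *
Rd=crv(np.radians(15));g=cw([-31.6,-38.5,26.8]);h=g-Rd.apply([0,0,140])
need(h,Rd); print(env.read_state()['finger_gap'])
E
```

```text
turn [ 0.042 -2.463  0.047] shift [ 6.688  1.026 -0.61 ] | eef [ 534.4 -255.3  219.1]
0.6582618274591469
```

Call:
jog_arm(plan=[{"linear": [0, 0, 0], "angular": [0, -0.8, 0], "gripper": 56}, {"linear": [0, 0, 0], "angular": [0, -0.8, 0], "gripper": 56}, {"linear": [0, 0, 0], "angular": [0, -0.9, 0], "gripper": 56}, {"linear": [0.7, 0.1, -0.1], "angular": [0, 0, 0], "gripper": 56}, {"linear": [0.7, 0.1, -0.1], "angular": [0, 0, 0], "gripper": 56}, {"linear": [0.7, 0.1, -0.1], "angular": [0, 0, 0], "gripper": 56}, {"linear": [0.7, 0.1, -0.1], "angular": [0, 0, 0], "gripper": 56}, {"linear": [0.7, 0.1, -0.1], "angular": [0, 0, 0], "gripper": 56}, {"linear": [0.7, 0.1, -0.1], "angular": [0, 0, 0], "gripper": 56}, {"linear": [0.7, 0.1, 0], "angular": [0, 0, 0], "gripper": 56}, {"linear": [0.7, 0.1, 0], "angular": [0, 0, 0], "gripper": 56}, {"linear": [0.7, 0.1, 0], "angular": [0, 0, 0], "gripper": 56}, {"linear": [0.4, 0.1, 0], "angular": [0, 0, 0], "gripper": 56}, {"linear": [0, 0, 0], "angular": [0, 0, 0], "gripper": 56}, {"linear": [0, 0, 0], "angular": [0, 0, 0], "gripper": 56}])

```text
time_s: 8.15
eef_pos: [526.1, 80.4, 159.7]
orientation: [1.882, 2.245, -0.246]
force: [-0.6, 0.4, -0.6]
finger_gap: 0.658
finger_force: 0.0
```

```bash
python3 - <<'E'
from h import *
Rd=crv(np.radians(15));g=cw([-31.6,-38.5,26.8]);h=g-Rd.apply([0,0,140])
need(g,Rd); 
c=env.calibration('wrist');im=snap('wrist','w4.png')
d=env.cut_out('wrist','carver')
if d: print(d[0]['box'],d[0]['p']);m=d[0]['mask'].astype(np.uint8);k=max(cv2.findContours(m,0,2)[0],key=cv2.contourArea);print(cv2.minAreaRect(k))
# expected axis pixels
O=np.array([-31.6,-34.4,42.3]);a=CR.inv().apply(crv(np.radians(15)).apply([-1,0,0]))
for t in(-75,-40,0,40,115):print(t,proj('',cw(O+a*t),c).round(1))
E
```

```text
turn [0.036 0.006 0.063] shift [-0.041  0.064  2.763] | eef [526.1  80.4 159.7]
[304.6, 114.4, 349.7, 310.0] 0.88
((325.1515197753906, 213.06141662597656), (42.1279411315918, 195.999267578125), 0.622755765914917)
-75 [[323.3 114.1]]
-40 [[322.9 154.9]]
0 [[322.5 198.4]]
40 [[322.1 238.4]]
115 [[321.5 305.1]]
```

View pics/w4.png

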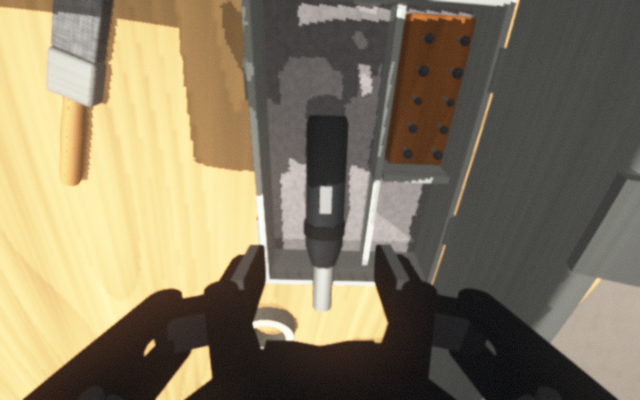

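The wrist view shows the carver running from the tail (327,115) to the nose (322,308), between the fingers and about 2.5 mm to tool +y.

Call:
jog_arm(plan=[{"linear": [0, 0.1, 0.4], "angular": [0, 0, 0], "gripper": 55}, {"linear": [0, 0, 0.4], "angular": [0, 0, 0], "gripper": 55}, {"linear": [0, 0, 0.4], "angular": [0, 0, 0], "gripper": 55}, {"linear": [0, 0, 0.4], "angular": [0, 0, 0], "gripper": 55}, {"linear": [0, 0, 0.4], "angular": [0, 0, 0], "gripper": 55}, {"linear": [0, 0, 0.4], "angular": [0, 0, 0], "gripper": 55}, {"linear": [0, 0, 0.3], "angular": [0, 0, 0], "gripper": 55}, {"linear": [0, 0, 0], "angular": [0, 0, 0], "gripper": 55}, {"linear": [0, 0, 0], "angular": [0, 0, 0], "gripper": 55}])

```text
time_s: 9.15
eef_pos: [536.5, 46.0, 28.4]
orientation: [1.886, 2.243, -0.248]
force: [0.3, 1.0, -0.3]
finger_gap: 0.643
finger_force: 0.0
```

Call:
jog_arm(plan=[{"linear": [0, 0, 0], "angular": [0, 0, 0], "gripper": 28}, {"linear": [0, 0, 0], "angular": [0, 0, 0], "gripper": 28}, {"linear": [0, 0, 0], "angular": [0, 0, 0], "gripper": 28}, {"linear": [0, 0, 0], "angular": [0, 0, 0], "gripper": 28}, {"linear": [0, 0, 0], "angular": [0, 0, 0], "gripper": 28}, {"linear": [0, 0, 0], "angular": [0, 0, 0], "gripper": 28}, {"linear": [0, 0, 0], "angular": [0, 0, 0], "gripper": 28}, {"linear": [0, 0, 0], "angular": [0, 0, 0], "gripper": 28}], force=50)

```text
time_s: 9.95
eef_pos: [537.0, 46.7, 29.3]
orientation: [1.884, 2.243, -0.247]
force: [-0.8, 0.5, 6.8]
finger_gap: 0.428
finger_force: 49.8
```

```bash
python3 - <<'E'
from h import *
s=env.read_state();print(wc(s['eef_pos']),s['force'],s['finger_gap']*85.4)
need(s['eef_pos'],crv(0,0))
E
```

```text
[-29.82279487 -35.7951138   29.29931955] [-0.75313731  0.49140255  6.77928838] 36.53329061676148
turn [0.066 2.507 0.364] shift [0. 0. 0.] | eef [537.   46.7  29.3]
```

Call:
jog_arm(plan=[{"linear": [-0.06, 0, -0.22], "angular": [0, 0, 0], "gripper": 28}, {"linear": [-0.06, 0, -0.22], "angular": [0, 0, 0], "gripper": 28}, {"linear": [-0.06, 0, -0.22], "angular": [0, 0, 0], "gripper": 28}, {"linear": [-0.06, 0, -0.22], "angular": [0, 0, 0], "gripper": 28}, {"linear": [0, 0, 0], "angular": [0, 0.6, 0.1], "gripper": 28}, {"linear": [0, 0, 0], "angular": [0, 0.6, 0.1], "gripper": 28}, {"linear": [0, 0, 0], "angular": [0, 0.6, 0.1], "gripper": 28}, {"linear": [0, 0, 0], "angular": [0, 0.7, 0], "gripper": 28}, {"linear": [0.3, 0, 0], "angular": [0, 0, 0], "gripper": 28}, {"linear": [0.3, 0, 0], "angular": [0, 0, 0], "gripper": 28}, {"linear": [0.3, 0, 0], "angular": [0, 0, 0], "gripper": 28}, {"linear": [0, 0, 0], "angular": [0, 0, 0], "gripper": 28}, {"linear": [0, 0, 0], "angular": [0, 0, 0], "gripper": 28}])

```text
time_s: 11.25
eef_pos: [529.4, 92.4, 73.8]
orientation: [2.052, 2.374, 0.006]
force: [-0.5, -0.0, -2.7]
finger_gap: 0.428
finger_force: 50.6
```

```bash
python3 - <<'E'
from h import *
s=env.read_state();print(wc(s['eef_pos']),s['force'],s['finger_gap']*85.4,s['finger_force'])
c=env.calibration('wrist');snap('wrist','w5.png')
d=env.cut_out('wrist','carver')
if d: m=d[0]['mask'].astype(np.uint8);k=max(cv2.findContours(m,0,2)[0],key=cv2.contourArea);print(d[0]['box'],d[0]['p'],cv2.minAreaRect(k))
e=s['eef_pos']
for t in(-75,115):
  for z in(13,):print(t,proj('',e+CR.apply([0,-t,z]),c).round(1))
need(cw([-31,10,16]),crv(0,0))
E
```

```text
[-31.1474666   10.5833494   73.80875619] [-0.50012459 -0.00780731 -2.73441417] 36.57317058255196 50.62350779771805
[279.9, 115.0, 366.6, 344.8] 0.57 ((322.0, 228.5), (231.0, 86.0), 90.0)
-75 [[320.6 107.3]]
115 [[317.5 433.3]]
turn [0.05  0.002 0.077] shift [ 0.009 -0.003  1.156] | eef [529.9  91.4  73.8]
```

View pics/w5.png

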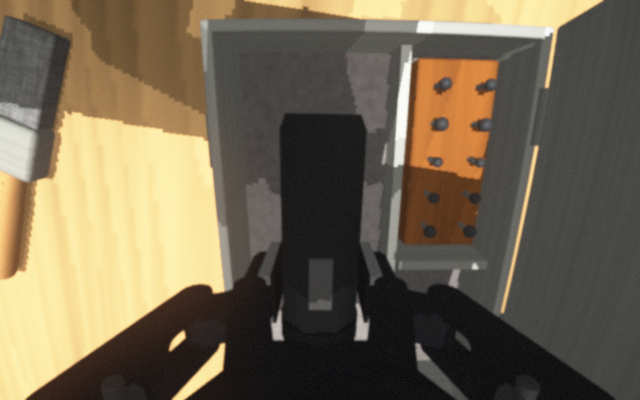

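The carver is held level with its tail end at row 115, over the tray. Lowering it.

Call:
jog_arm(plan=[{"linear": [0, 0, 0.3], "angular": [0, 0, 0], "gripper": 28}, {"linear": [0, 0, 0.3], "angular": [0, 0, 0], "gripper": 28}, {"linear": [0, 0, 0.3], "angular": [0, 0, 0], "gripper": 28}, {"linear": [0, 0, 0.2], "angular": [0, 0, 0], "gripper": 28}, {"linear": [0, 0, 0.06], "angular": [0, 0, 0], "gripper": 28}, {"linear": [0, 0, 0], "angular": [0, 0, 0], "gripper": 28}, {"linear": [0, 0, 0], "angular": [0, 0, 0], "gripper": 28}])

```text
time_s: 12.05
eef_pos: [530.7, 90.9, 16.2]
orientation: [2.055, 2.37, 0.007]
force: [-0.4, -0.2, -2.6]
finger_gap: 0.425
finger_force: 50.6
```

Call:
jog_arm(plan=[{"linear": [0, 0, 0.04], "angular": [0, 0, 0], "gripper": 28}, {"linear": [0, 0, 0], "angular": [0, 0, 0], "gripper": 28}])

```text
time_s: 12.25
eef_pos: [530.5, 90.9, 14.1]
orientation: [2.055, 2.371, 0.007]
force: [-0.8, 0.3, -2.2]
finger_gap: 0.425
finger_force: 50.6
```

Call:
jog_arm(plan=[{"linear": [0, 0, 0.03], "angular": [0, 0, 0], "gripper": 28}, {"linear": [0, 0, 0], "angular": [0, 0, 0], "gripper": 28}])

```text
time_s: 12.45
eef_pos: [530.5, 91.0, 12.9]
orientation: [2.055, 2.371, 0.007]
force: [-0.6, 0.2, 3.1]
finger_gap: 0.426
finger_force: 51.1
```

Call:
jog_arm(plan=[{"linear": [0, 0, 0.03], "angular": [0, 0, 0], "gripper": 28}, {"linear": [0, 0, 0], "angular": [0, 0, 0], "gripper": 28}])

```text
time_s: 12.65
eef_pos: [530.6, 91.0, 12.8]
orientation: [2.055, 2.37, 0.008]
force: [-3.1, 0.0, 13.3]
finger_gap: 0.424
finger_force: 52.2
```

Call:
jog_arm(plan=[{"linear": [0, 0, 0], "angular": [0, 0, 0], "gripper": 44}, {"linear": [0, 0, 0], "angular": [0, 0, 0], "gripper": 54}, {"linear": [0, 0, 0], "angular": [0, 0, 0], "gripper": 54}, {"linear": [0, 0, 0], "angular": [0, 0, 0], "gripper": 54}, {"linear": [0, 0, -0.3], "angular": [0, 0, 0], "gripper": 54}, {"linear": [0, 0, -0.5], "angular": [0, 0, 0], "gripper": 54}, {"linear": [0, 0, -0.8], "angular": [0, 0, 0], "gripper": 54}, {"linear": [0, 0, -0.8], "angular": [0, 0, 0], "gripper": 54}, {"linear": [0, 0, -0.8], "angular": [0, 0, 0], "gripper": 54}, {"linear": [-0.8, 0, -0.8], "angular": [0, 0, 0], "gripper": 54}, {"linear": [-0.8, 0, 0], "angular": [0, 0, 0], "gripper": 54}, {"linear": [0, 0, 0], "angular": [0, 0, 0], "gripper": 54}, {"linear": [0, 0, 0], "angular": [0, 0, 0], "gripper": 54}])

```text
time_s: 13.95
eef_pos: [539.5, 15.5, 205.9]
orientation: [2.059, 2.369, 0.006]
force: [0.5, 0.2, -0.7]
finger_gap: 0.637
finger_force: 0.0
```

```bash
cat >> h.py <<'E'
TILT=np.radians(32.4)
def bat(yaw=YAW): return tool(yaw,TILT)
E
python3 - <<'E'
from h import *
s=env.read_state();print(wc(s['eef_pos']),s['force'],s['finger_gap'])
c=env.calibration('wrist');snap('wrist','w6.png')
d=env.cut_out('wrist','carver')
if d: m=d[0]['mask'].astype(np.uint8);k=max(cv2.findContours(m,0,2)[0],key=cv2.contourArea);print(d[0]['box'],d[0]['p'],cv2.minAreaRect(k))
for P in([-31,81,24],[-31,-109,24]):print(proj('',cw(P),c).round(1))
Rd=bat(.14);g=np.array([660.5,-238.5,27])+Rd.apply([0,0,19]);h=g-Rd.apply([0,0,120]);print(g,h)
need(h,tool(.14)); 
E
```

```text
[-31.49358063 -66.9737452  205.89793056] [ 0.53044219  0.19992476 -0.68904995] 0.6373518358717191
[305.5, 32.8, 343.4, 222.9] 0.62 ((322.7662658691406, 127.53021240234375), (37.75664520263672, 189.04986572265625), 0.7638985514640808)
[[319.7  37.3]]
[[319.1 218.4]]
[ 670.58110101 -237.07935214   10.95776942] [ 606.91098938 -246.05186493  112.27712048]
turn [ 3.2000e-02  1.4000e-02 -1.4978e+01] shift [-0.613 -5.396  1.861] | eef [538.9  16.8 205.3]
```

Call:
jog_arm(plan=[{"linear": [-0.8, 0, 0], "angular": [0, 0, 0], "gripper": 70}, {"linear": [-0.8, 0, 0], "angular": [0, 0, 0], "gripper": 70}, {"linear": [-0.8, 0, 0], "angular": [0, 0, 0], "gripper": 70}, {"linear": [-0.8, 0, 0], "angular": [0, 0, -1], "gripper": 70}, {"linear": [0, 0, 0], "angular": [0, 0, -1], "gripper": 70}, {"linear": [0, 0, 0], "angular": [0, 0, -1], "gripper": 70}, {"linear": [0, 0, 0], "angular": [0, 0, -1], "gripper": 70}, {"linear": [0, 0, 0], "angular": [0, 0, -1], "gripper": 70}, {"linear": [0, 0, 0], "angular": [0, 0, -1], "gripper": 70}, {"linear": [0, 0, 0], "angular": [0, 0, -1], "gripper": 70}, {"linear": [0, 0, 0], "angular": [0, 0, -1], "gripper": 70}, {"linear": [0, 0, 0], "angular": [0, 0, -1], "gripper": 70}, {"linear": [0, 0, 0], "angular": [0, 0, -1], "gripper": 70}, {"linear": [0, 0, 0], "angular": [0, 0, -1], "gripper": 70}, {"linear": [0, 0, 0], "angular": [0, 0, -1], "gripper": 70}, {"linear": [0, 0, 0], "angular": [0, 0, -1], "gripper": 70}, {"linear": [0, 0, 0], "angular": [0, 0, -1], "gripper": 70}, {"linear": [0, 0, 0], "angular": [0, 0, -1], "gripper": 70}, {"linear": [0, 0, 0], "angular": [0, 0, 0], "gripper": 70}])

```text
time_s: 15.95
eef_pos: [562.2, -140.6, 205.2]
orientation: [-0.225, 3.13, 0.003]
force: [-0.6, 0.9, 0.5]
finger_gap: 0.816
finger_force: 0.0
```

```bash
python3 - <<'E'
from h import *
Rd=bat(.14);g=np.array([660.5,-238.5,27])+Rd.apply([0,0,19]);h=g-Rd.apply([0,0,120])
need(h,Rd); need(h,tool(.14))
E
```

```text
turn [ 0.024 -5.367  0.031] shift [ 0.497 -2.213  1.885] | eef [ 562.2 -140.6  205.2]
turn [0.015 0.033 0.036] shift [-0.591 -2.213  1.858] | eef [ 562.2 -140.6  205.2]
```

Call:
jog_arm(plan=[{"linear": [0, -0.6, 0], "angular": [0, 0, 0], "gripper": 70}, {"linear": [0, -0.8, 0], "angular": [0, 0, 0], "gripper": 70}, {"linear": [0, -0.8, 0], "angular": [0, 0, 0], "gripper": 70}, {"linear": [0, 0, 0], "angular": [0, -0.9, 0], "gripper": 70}, {"linear": [0, 0, 0], "angular": [0, -0.9, 0], "gripper": 70}, {"linear": [0, 0, 0], "angular": [0, -0.9, 0], "gripper": 70}, {"linear": [0, 0, 0], "angular": [0, -0.9, 0], "gripper": 70}, {"linear": [0, 0, 0], "angular": [0, -0.9, 0], "gripper": 70}, {"linear": [0, 0, 0], "angular": [0, -0.9, 0], "gripper": 70}, {"linear": [0.25, 0, 0.6], "angular": [0, 0, 0], "gripper": 70}, {"linear": [0.25, 0, 0.6], "angular": [0, 0, 0], "gripper": 70}, {"linear": [0, 0, 0.7], "angular": [0, 0, 0], "gripper": 70}, {"linear": [0, 0, 0], "angular": [0, 0, 0], "gripper": 70}, {"linear": [0, 0, 0], "angular": [0, 0, 0], "gripper": 70}])

```text
time_s: 17.35
eef_pos: [635.4, -234.6, 141.6]
orientation: [-0.128, 2.655, 0.036]
force: [0.8, 1.1, 0.5]
finger_gap: 0.821
finger_force: 0.0
```

```bash
python3 - <<'E'
from h import *
Rd=bat(.14);g=np.array([660.5,-238.5,27])+Rd.apply([0,0,19])
need(g,Rd)
c=env.calibration('wrist');snap('wrist','w7.png')
X=np.array([[a*25,b*22,z] for a in(-1,1) for b in(-1,1) for z in(0,34)]+[[a*25,b*13,42] for a in(-1,1) for b in(-1,1)],float)
q=proj('',R.from_euler('z',.14).apply(X)+[660.5,-238.5,0],c);print('pred',q.min(0),q.max(0))
for d in env.cut_out('wrist','battery')[:2]:print(d['box'],d['p'])
E
```

```text
turn [-0.175 -0.782 -0.368] shift [ 0.817 -0.148  2.575] | eef [ 635.4 -234.6  141.6]
pred [282.02048304 120.52399404] [337.84483276 196.82768186]
[284.1, 122.4, 336.5, 194.8] 0.83
```

Call:
jog_arm(plan=[{"linear": [0, 0, 0], "angular": [-0.1, -0.4, -0.2], "gripper": 70}, {"linear": [0, 0, 0], "angular": [-0.1, -0.4, -0.2], "gripper": 70}, {"linear": [0, 0, 0], "angular": [0, 0, 0], "gripper": 70}, {"linear": [0, 0, 0], "angular": [0, 0, 0], "gripper": 70}])

```text
time_s: 17.85
eef_pos: [656.2, -230.3, 162.3]
orientation: [-0.158, 2.62, 0.038]
force: [-0.8, 0.4, 0.8]
finger_gap: 0.82
finger_force: 0.0
```

```bash
python3 - <<'E'
from h import *
Rd=bat(.14);g=np.array([660.5,-238.5,27])+Rd.apply([0,0,19])
need(g,Rd);need(g);print(env.read_state()['joint_pos'].round(2))
E
```

```text
turn [-0.121 -0.456 -0.151] shift [ 1.396 -0.174  2.698] | eef [ 656.2 -230.3  162.3]
turn [0. 0. 0.] shift [ 1.264 -0.16   2.764] | eef [ 656.2 -230.3  162.3]
[-0.65  0.6   1.68  0.67  0.58 -2.85]
```

```bash
cat >> h.py <<'E'
def log():
    s=env.read_state();import json
    open('log.txt','a').write(json.dumps([s['joint_pos'].tolist(),s['eef_pos'].tolist(),s['orientation'].tolist()])+'\n')
E
python3 - <<'E'
from h import *
log()
need([660.5,-238.5,100],tool(.14))
E
```

```text
turn [-0.075  4.944 -0.181] shift [-0.063 -0.174  1.245] | eef [ 656.2 -230.3  162.3]
```

Call:
jog_arm(plan=[{"linear": [0, 0, 0], "angular": [0, 0.9, 0], "gripper": 70}, {"linear": [0, 0, 0], "angular": [0, 0.9, 0], "gripper": 70}, {"linear": [0, 0, 0], "angular": [0, 0.9, 0], "gripper": 70}, {"linear": [0, 0, 0], "angular": [0, 0.9, 0], "gripper": 70}, {"linear": [0, 0, 0], "angular": [0, 0.9, 0], "gripper": 70}, {"linear": [0, 0, 0], "angular": [0, 0.4, 0], "gripper": 70}, {"linear": [0, 0, 0], "angular": [0, 0, 0], "gripper": 70}, {"linear": [0, 0, 0], "angular": [0, 0, 0], "gripper": 70}, {"linear": [0, 0, 0], "angular": [0, 0, 0], "gripper": 70}])

```text
time_s: 18.75
eef_pos: [654.7, -230.1, 160.6]
orientation: [-0.187, 3.133, -0.0]
force: [-0.5, -0.3, 1.1]
finger_gap: 0.82
finger_force: 0.0
```

```bash
python3 - <<'E'
from h import *
log()
s=env.read_state();print(s['joint_pos'].round(2))
need([660.5,-238.5,20],tool(.14))
E
```

```text
[-0.5   0.7   1.31  0.    1.13 -2.19]
turn [-0.004  0.024 -0.201] shift [-0.091 -0.182  2.813] | eef [ 654.7 -230.1  160.6]
```

Call:
jog_arm(plan=[{"linear": [-0.1, -0.2, 0.4], "angular": [0, 0, -0.2], "gripper": 70}, {"linear": [0, 0, 0.7], "angular": [0, 0, 0], "gripper": 70}, {"linear": [0, 0, 0.7], "angular": [0, 0, 0], "gripper": 70}, {"linear": [0, 0, 0.6], "angular": [0, 0, 0], "gripper": 70}, {"linear": [0, 0, 0.4], "angular": [0, 0, 0], "gripper": 70}, {"linear": [0, 0, 0.2], "angular": [0, 0, 0], "gripper": 70}, {"linear": [0, 0, 0], "angular": [0, 0, 0], "gripper": 70}, {"linear": [0, 0, 0], "angular": [0, 0, 0], "gripper": 40}, {"linear": [0, 0, 0], "angular": [0, 0, 0], "gripper": 36}, {"linear": [0, 0, 0], "angular": [0, 0, 0], "gripper": 36}, {"linear": [0, 0, 0], "angular": [0, 0, 0], "gripper": 36}, {"linear": [0, 0, 0], "angular": [0, 0, 0], "gripper": 36}, {"linear": [0, 0, 0], "angular": [0, 0, 0], "gripper": 36}], force=40)

```text
time_s: 20.05
eef_pos: [663.6, -240.2, 13.1]
orientation: [-0.22, 3.128, -0.004]
force: [0.3, 0.1, 6.9]
finger_gap: 0.5
finger_force: 43.8
```

```bash
python3 - <<'E'
from h import *
import json
log()
s=env.read_state();print(s['joint_pos'].round(3),s['finger_gap']*85.4,s['finger_force'],s['force'])
L=[json.loads(l) for l in open('log.txt')]
L.append([[1.167,0.527,1.433,0,1.181,-0.178],[139.28,609.26,231.31],[-0.35230585, -3.12112494,  0.00324678]])
from scipy.optimize import least_squares
def fk(p,q):
    a1,d1,L1,L2,e,Lt,off=p[:7]
    f=R.from_euler('z',q[0])*R.from_euler('y',q[1]+q[2])
    w=R.from_euler('z',q[0]).apply([a1+L1*np.sin(q[1]),off,d1+L1*np.cos(q[1])])+f.apply([e,0,L2])
    t=f*R.from_euler('z',q[3])*R.from_euler('y',q[4])
    return w+t.apply([0,0,Lt]),(t*R.from_euler('z',q[5]+p[7]))
def res(p): 
    o=[]
    for q,x,r in L:
        P,T=fk(p,q);o+=list(P-x)+list(100*(T.inv()*R.from_rotvec(r)).as_rotvec())
    return np.r_[o,(np.array(p[:5])-[0,300,400,400,0])*.003]
best=min((least_squares(res,[0,300,400,400,0,250,111,b]) for b in(0,1.57,-1.57,3.14)),key=lambda r:r.cost)
print(best.cost,best.x.round(2),best.fun.round(1));np.save('fk.npy',best.x)
E
```

```text
[-5.060e-01  8.940e-01  1.346e+00  1.000e-03  8.950e-01 -2.218e+00] 42.730752135779674 43.78668487071991 [0.31812812 0.05594475 6.91039327]
0.30299357776078045 [  0.59 273.77 587.74 391.17 114.02 296.46 111.1    1.57] [ 0.   0.  -0.  -0.  -0.   0.   0.   0.1 -0.1 -0.  -0.   0.   0.1  0.1
  0.  -0.  -0.   0.   0.2 -0.1  0.1  0.3  0.1 -0.1  0.  -0.1  0.6 -0.
  0.3]
```

```bash
cat >> h.py <<'E'
from scipy.optimize import least_squares
FP=np.load('fk.npy') if __import__('os').path.exists('fk.npy') else None
LO=np.array([-3.08,-.75,.22,-1.43,0,-2.85]);HI=np.array([3.08,2.2,2.44,4.57,2.65,2.85])
def fk(p,q):
    a1,d1,L1,L2,e,Lt,off=p[:7]
    f=R.from_euler('z',q[0])*R.from_euler('y',q[1]+q[2])
    w=R.from_euler('z',q[0]).apply([a1+L1*np.sin(q[1]),off,d1+L1*np.cos(q[1])])+f.apply([e,0,L2])
    t=f*R.from_euler('z',q[3])*R.from_euler('y',q[4])
    return w+t.apply([0,0,Lt]),(t*R.from_euler('z',q[5]+p[7]))
def ik(P,Rd):
    b=None
    for q0 in([-.3,.8,1.4,0,.6,-1.8],[-.3,.8,1.4,.6,.5,-2.3],[-.3,.8,1.4,-.6,.5,-1.2],[-.3,.8,1.4,3,.6,1],[-.3,.8,1.4,3,.6,-1]):
        g=lambda q:(lambda A:np.r_[A[0]-P,200*(A[1].inv()*Rd).as_rotvec()])(fk(FP,q))
        r=least_squares(g,q0,bounds=(LO,HI))
        m=min((r.x-LO).min(),(HI-r.x).min())
        k=(r.cost>.5,-m)
        if b is None or k<b[0]: b=(k,r)
    return b[1].x.round(2),round(b[1].cost,1)
E
python3 - <<'E'
from h import *
for t in(18,24,32):
  for dy in(0,-.12):
    Rd=tool(YAW+dy,np.radians(t));g=cw([49,-69,33])+Rd.apply([0,0,19])
    for up in(0,100): print('pocket',t,dy,up,*ik(g+[0,0,up],Rd))
for t in(18,24,32):
  for y in(.14,-.2,-.5):
    Rd=tool(y,np.radians(t));g=np.array([660,-239,27])+Rd.apply([0,0,19])
    print('bench',t,y,*ik(g,Rd),*ik(g+[0,0,80],Rd))
E
```

```text
pocket 18 0 0 [-0.19  0.78  1.81  0.37  0.27 -2.24] 0.0
pocket 18 0 100 [-0.19  0.6   1.77  0.21  0.48 -2.07] 0.0
pocket 18 -0.12 0 [-0.17  0.78  1.81  0.23  0.25 -1.97] 0.0
pocket 18 -0.12 100 [-0.17  0.6   1.77  0.13  0.46 -1.86] 0.0
pocket 24 0 0 [-0.2   0.79  1.87  0.98  0.16 -2.85] 1.2
pocket 24 0 100 [-0.2   0.6   1.85  0.43  0.33 -2.29] 0.0
pocket 24 -0.12 0 [-0.18  0.79  1.88  0.92  0.1  -2.66] 0.0
pocket 24 -0.12 100 [-0.18  0.6   1.85  0.27  0.29 -2.  ] 0.0
pocket 32 0 0 [-0.23  0.82  1.96  2.3   0.25  2.09] 0.0
pocket 32 0 100 [-0.23  0.62  1.96  1.55  0.19  2.85] 19.9
pocket 32 -0.12 0 [-0.19  0.82  1.97  2.62  0.22  1.9 ] 0.0
pocket 32 -0.12 100 [-0.19  0.61  1.96  1.69  0.11  2.85] 16.6
bench 18 0.14 [-0.59  0.85  1.56  0.42  0.53 -2.65] 0.0 [-0.59  0.73  1.54  0.34  0.66 -2.55] 0.0
bench 18 -0.2 [-0.55  0.85  1.59  0.26  0.42 -2.14] 0.0 [-0.55  0.72  1.57  0.2   0.56 -2.07] 0.0
bench 18 -0.5 [-0.51  0.85  1.59  0.01  0.39 -1.58] 0.0 [-0.51  0.72  1.57  0.    0.53 -1.58] 0.0
bench 24 0.14 [-0.64  0.87  1.71  1.16  0.37  2.85] 265.7 [-0.62  0.73  1.61  0.55  0.56 -2.76] 0.0
bench 24 -0.2 [-0.56  0.85  1.66  0.56  0.28 -2.44] 0.0 [-0.56  0.71  1.65  0.37  0.41 -2.25] 0.0
bench 24 -0.5 [-0.51  0.85  1.66  0.01  0.21 -1.59] 0.0 [-0.51  0.71  1.65  0.01  0.36 -1.59] 0.0
bench 32 0.14 [-0.66  0.87  1.7   1.2   0.42  2.83] 0.0 [-0.62  0.72  1.64  0.67  0.51 -2.85] 168.6
bench 32 -0.2 [-0.59  0.86  1.75  1.54  0.2   2.84] 0.0 [-0.59  0.72  1.74  0.9   0.26 -2.79] 0.0
bench 32 -0.5 [-0.51  0.86  1.75  2.98  0.03  1.72] 0.0 [-0.51  0.72  1.74  0.03  0.13 -1.61] 0.0
```

Call:
jog_arm(plan=[{"linear": [0, 0, -0.1], "angular": [0, 0, 0], "gripper": 36}, {"linear": [0, 0, -0.1], "angular": [0, 0, 0], "gripper": 36}, {"linear": [0, 0, 0], "angular": [0, 0, 0.6], "gripper": 36}, {"linear": [0, 0, 0], "angular": [0, 0, 0.6], "gripper": 36}, {"linear": [0, 0, 0], "angular": [0, 0, 0.6], "gripper": 36}, {"linear": [0, 0, 0], "angular": [0, 0, 0.6], "gripper": 36}, {"linear": [0, 0, 0], "angular": [0, 0, 0.6], "gripper": 36}, {"linear": [0, 0, 0], "angular": [0, 0, 0.2], "gripper": 36}, {"linear": [0, 0, 0], "angular": [0, 0, 0], "gripper": 36}, {"linear": [0, 0, 0.08], "angular": [0, 0, 0], "gripper": 36}, {"linear": [0, 0, 0.08], "angular": [0, 0, 0], "gripper": 36}, {"linear": [0, 0, 0], "angular": [0, 0, 0], "gripper": 36}])

```text
time_s: 21.25
eef_pos: [662.4, -239.7, 13.1]
orientation: [0.304, 3.123, -0.001]
force: [0.1, -0.1, 0.8]
finger_gap: 0.505
finger_force: 43.2
```

Call:
jog_arm(plan=[{"linear": [0, 0, 0.02], "angular": [0, 0, 0], "gripper": 36}, {"linear": [0, 0, 0], "angular": [0, 0, 0], "gripper": 50}, {"linear": [0, 0, 0], "angular": [0, 0, 0], "gripper": 70}, {"linear": [0, 0, 0], "angular": [0, 0, 0], "gripper": 70}, {"linear": [0, 0, 0], "angular": [0, 0, 0], "gripper": 70}, {"linear": [0, 0, -0.4], "angular": [0, 0, 0], "gripper": 70}, {"linear": [0, 0, -0.8], "angular": [0, 0, 0], "gripper": 70}, {"linear": [0, 0, -0.8], "angular": [0, 0, 0], "gripper": 70}, {"linear": [0, 0, -0.4], "angular": [0, 0, 0], "gripper": 70}, {"linear": [0, 0, 0], "angular": [0, 0, 0], "gripper": 70}, {"linear": [0, 0, 0], "angular": [0, 0, 0], "gripper": 70}])

```text
time_s: 22.35
eef_pos: [661.7, -239.4, 132.0]
orientation: [0.305, 3.123, -0.001]
force: [-0.3, -0.2, -0.4]
finger_gap: 0.816
finger_force: 0.0
```

```bash
python3 - <<'E'
from h import *
s=env.read_state();c=env.calibration('wrist');im=snap('wrist','w8.png')
d=env.cut_out('wrist','battery')[0];print(d['box'],d['p'])
m=d['mask'].astype(np.uint8);k=max(cv2.findContours(m,0,2)[0],key=cv2.contourArea);print(cv2.minAreaRect(k))
yaw=-2*s['orientation'][0]/np.pi*np.sign(s['orientation'][1]);print('yaw',yaw)
X=np.array([[a*25,b*22,z] for a in(-1,1) for b in(-1,1) for z in(0,34)]+[[a*25,b*13,42] for a in(-1,1) for b in(-1,1)],float)
def bb(p): q=proj('',R.from_euler('z',yaw).apply(X)+[p[0],p[1],0],c);return np.r_[q.min(0),q.max(0)]
r=least_squares(lambda p:bb(p)-d['box'],[660,-239]);print(r.x,r.fun.round(1))
b=r.x;Rd=tool(yaw,np.radians(20))
g=np.r_[b,0]+R.from_euler('z',yaw).apply([-10,0,27])+Rd.apply([0,0,19]);print(g,ik(g,Rd))
h=g-Rd.apply([0,0,90]);need(h,Rd)
E
```

```text
[290.0, 166.1, 344.8, 231.3] 0.78
((319.0, 198.0), (64.0, 52.0), 90.0)
yaw -0.1941713879428626
[ 659.63587698 -240.7195095 ] [ 0.5 -1.1 -0.5  1. ]
[ 656.20006248 -240.04385998    9.14584021] (array([-0.56,  0.84,  1.64,  0.36,  0.36, -2.26]), np.float64(0.0))
turn [ 0.008 -3.334 -0.007] shift [ 0.906 -0.04   0.443] | eef [ 660.7 -238.9  130. ]
```

Call:
jog_arm(plan=[{"linear": [0.3, 0, 0], "angular": [0, -0.6, 0], "gripper": 70}, {"linear": [0.3, 0, 0], "angular": [0, -0.6, 0], "gripper": 70}, {"linear": [0.3, 0, 0], "angular": [0, -0.6, 0], "gripper": 70}, {"linear": [0, 0, 0], "angular": [0, -0.6, 0], "gripper": 70}, {"linear": [0, 0, 0], "angular": [0, -0.6, 0], "gripper": 70}, {"linear": [0, 0, 0], "angular": [0, -0.3, 0], "gripper": 70}, {"linear": [0, 0, 0], "angular": [0, 0, 0], "gripper": 70}, {"linear": [0, 0, 0], "angular": [0, 0, 0], "gripper": 70}, {"linear": [0, 0, 0], "angular": [0, 0, 0], "gripper": 70}])

```text
time_s: 23.35
eef_pos: [618.3, -231.0, 128.6]
orientation: [0.271, 2.781, -0.048]
force: [-0.3, -0.2, 0.3]
finger_gap: 0.816
finger_force: 0.0
```

```bash
python3 - <<'E'
from h import *
yaw=-.194;Rd=tool(yaw,np.radians(20))
need([656.2,-240,9.1],Rd);print(env.read_state()['joint_pos'].round(2))
E
```

```text
turn [-0.003 -0.007 -0.004] shift [ 0.086 -0.031  2.511] | eef [ 618.3 -231.   128.6]
[-0.59  0.61  1.7   0.26  0.52 -2.17]
```

Call:
jog_arm(plan=[{"linear": [0.08, -0.03, 0.5], "angular": [0, 0, 0], "gripper": 70}, {"linear": [0, 0, 0.5], "angular": [0, 0, 0], "gripper": 70}, {"linear": [0, 0, 0.5], "angular": [0, 0, 0], "gripper": 70}, {"linear": [0, 0, 0.4], "angular": [0, 0, 0], "gripper": 70}, {"linear": [0, 0, 0.3], "angular": [0, 0, 0], "gripper": 70}, {"linear": [0, 0, 0.25], "angular": [0, 0, 0], "gripper": 70}, {"linear": [0, 0, 0], "angular": [0, 0, 0], "gripper": 70}, {"linear": [0, 0, 0], "angular": [0, 0, 0], "gripper": 70}])

```text
time_s: 24.15
eef_pos: [655.2, -239.7, 12.7]
orientation: [0.271, 2.781, -0.048]
force: [-0.5, -0.3, -0.3]
finger_gap: 0.82
finger_force: 0.0
```

Call:
jog_arm(plan=[{"linear": [0, 0, 0], "angular": [0, 0, 0], "gripper": 50}, {"linear": [0, 0, 0], "angular": [0, 0, 0], "gripper": 34}, {"linear": [0, 0, 0], "angular": [0, 0, 0], "gripper": 34}, {"linear": [0, 0, 0], "angular": [0, 0, 0], "gripper": 34}, {"linear": [0, 0, 0], "angular": [0, 0, 0], "gripper": 34}, {"linear": [0, 0, 0], "angular": [0, 0, 0], "gripper": 34}], force=60)

```text
time_s: 24.75
eef_pos: [655.3, -239.9, 14.0]
orientation: [0.271, 2.779, -0.049]
force: [-1.8, 1.2, 6.1]
finger_gap: 0.5
finger_force: 63.8
```

```bash
python3 - <<'E'
from h import *
s=env.read_state();print(s['eef_pos'],s['force'],s['finger_gap']*85.4,s['finger_force'])
Rd=tool(-.194,np.radians(20));Rp=tool(YAW,np.radians(20))
gp=s['eef_pos']
off=Rd.inv().apply(gp-[659.6,-240.7,0]) # tcp relative to battery base centre, tool frame (z ref = bench)
print('off',off)
np.save('off.npy',off)
fin=cw([50,-69,6])+Rp.apply(off);pre=fin+[0,0,30]
for nm,p in(('fin',fin),('pre',pre),('pre2',pre-Rp.apply([0,0,80])),('pre3',pre-Rp.apply([0,0,120]))): print(nm,p.round(1),ik(p,Rp))
for y in(0,-.12):print(ik(fin,tool(YAW+y,np.radians(20))))
need(gp+[0,0,170],Rp)
E
```

```text
[ 655.3156029  -239.85326518   13.9866756 ] [-1.83656935  1.15869676  6.12114478] 42.662637371285236 63.798426389694214
off [-6.79839070e-01  4.88170294e-03 -1.46368681e+01]
fin [616.2  24.   20. ] (array([-0.2 ,  0.77,  1.86,  0.55,  0.21, -2.43]), np.float64(0.0))
pre [616.2  24.   50. ] (array([-0.2 ,  0.71,  1.85,  0.43,  0.27, -2.3 ]), np.float64(0.0))
pre2 [589.1  20.3 125.2] (array([-0.22,  0.55,  1.88,  0.31,  0.4 , -2.19]), np.float64(0.0))
pre3 [575.6  18.4 162.7] (array([-0.23,  0.47,  1.89,  0.27,  0.47, -2.15]), np.float64(0.0))
(array([-0.2 ,  0.77,  1.86,  0.55,  0.21, -2.43]), np.float64(0.0))
(array([-0.17,  0.77,  1.86,  0.36,  0.18, -2.11]), np.float64(0.0))
turn [-1.085  0.012 -2.96 ] shift [-1.163 -0.    -3.195] | eef [ 655.3 -239.9   14. ]
```

Call:
jog_arm(plan=[{"linear": [0, 0, -0.2], "angular": [0, 0, 0], "gripper": 34}, {"linear": [0, 0, -0.4], "angular": [0, 0, 0], "gripper": 34}, {"linear": [0, 0, -0.6], "angular": [0, 0, 0], "gripper": 34}, {"linear": [0, 0, -0.6], "angular": [0, 0, 0], "gripper": 34}, {"linear": [0, 0, -0.6], "angular": [0, 0, 0], "gripper": 34}, {"linear": [0, 0, -0.6], "angular": [0, 0, 0], "gripper": 34}, {"linear": [0, 0, -0.4], "angular": [-0.22, 0, -0.6], "gripper": 34}, {"linear": [0, 0, 0], "angular": [-0.22, 0, -0.6], "gripper": 34}, {"linear": [0, 0, 0], "angular": [-0.22, 0, -0.6], "gripper": 34}, {"linear": [0, 0, 0], "angular": [-0.22, 0, -0.6], "gripper": 34}, {"linear": [0, 0, 0], "angular": [-0.2, 0, -0.56], "gripper": 34}, {"linear": [0, 0, 0], "angular": [0, 0, 0], "gripper": 34}, {"linear": [0, 0, 0], "angular": [0, 0, 0], "gripper": 34}])

```text
time_s: 26.05
eef_pos: [597.4, -228.3, 172.2]
orientation: [-0.187, 2.788, 0.034]
force: [-0.2, 0.0, -0.8]
finger_gap: 0.499
finger_force: 62.9
```

```bash
python3 - <<'E'
from h import *
s=env.read_state();print(s['eef_pos'],s['force'],s['finger_gap']*85.4,s['joint_pos'].round(2))
Rp=tool(YAW,np.radians(20));pre=cw([50,-69,36])+Rp.apply(np.load('off.npy'))
need(pre-Rp.apply([0,0,110]),Rp)
E
```

```text
[ 597.44676515 -228.29505071  172.15804384] [-0.17148225  0.02311548 -0.81633269] 42.58654154005046 [-0.66  0.54  1.69  0.38  0.7  -2.63]
turn [ 0.001 -0.008 -0.017] shift [-0.155  4.948  0.457] | eef [ 597.4 -228.3  172.2]
```

Call:
jog_arm(plan=[{"linear": [0, 0.5, 0], "angular": [0, 0, 0], "gripper": 34}, {"linear": [0, 0.7, 0], "angular": [0, 0, 0], "gripper": 34}, {"linear": [0, 0.7, 0], "angular": [0, 0, 0], "gripper": 34}, {"linear": [0, 0.7, 0], "angular": [0, 0, 0], "gripper": 34}, {"linear": [0, 0.7, 0], "angular": [0, 0, 0], "gripper": 34}, {"linear": [0, 0.7, 0], "angular": [0, 0, 0], "gripper": 34}, {"linear": [0, 0.6, 0], "angular": [0, 0, 0], "gripper": 34}, {"linear": [-0.15, 0.35, 0.45], "angular": [0, 0, 0], "gripper": 34}, {"linear": [0, 0, 0], "angular": [0, 0, 0], "gripper": 34}, {"linear": [0, 0, 0], "angular": [0, 0, 0], "gripper": 34}])

```text
time_s: 27.05
eef_pos: [578.9, 19.4, 153.5]
orientation: [-0.19, 2.788, 0.034]
force: [0.3, 0.0, -1.3]
finger_gap: 0.5
finger_force: 62.9
```

```bash
python3 - <<'E'
from h import *
s=env.read_state();print(s['force'],s['finger_gap']*85.4,s['joint_pos'].round(2))
Rp=tool(YAW,np.radians(20));pre=cw([50,-69,36])+Rp.apply(np.load('off.npy'))
need(pre,Rp)
c=env.calibration('wrist');im=snap('wrist','w9.png')
for t in('battery','carver','lid','case'):
  for d in env.find_in('wrist',t)[:1]:print(t,np.round(d['box']),d['p'])
q=proj('',np.array([cw([23,-124,30]),cw([23,-14,30]),cw([-31,81,24]),cw([-31,-109,24])]),c);print(q.round())
E
```

```text
[ 0.3342673   0.01419542 -1.32946018] 42.6929501054618 [-0.22  0.49  1.89  0.28  0.46 -2.16]
turn [ 0.006 -0.009  0.006] shift [ 0.    -0.011  2.203] | eef [578.9  19.4 153.5]
battery [269. 211. 370. 334.] 0.86
carver [268.  84. 513. 136.] 0.58
lid [188. 237. 640. 400.] 0.81
case [189.  15. 637. 396.] 0.73
[[257. 166.]
 [380. 166.]
 [501. 105.]
 [269. 103.]]
```

View pics/w9.png

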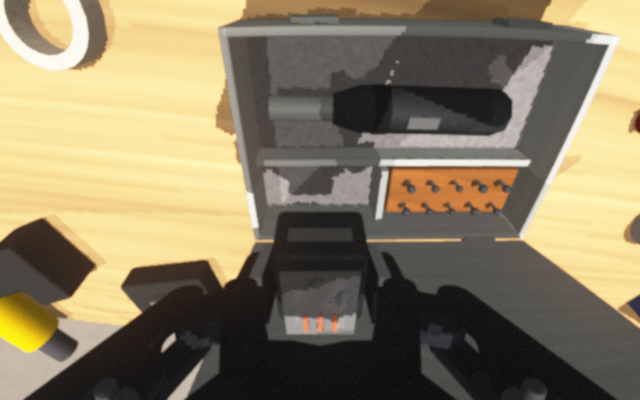

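The view shows the carver lying flat in the tray (columns 268–513) and the battery held over the empty pocket (columns 258–378). Going in.

Call:
jog_arm(plan=[{"linear": [0, 0, 0.5], "angular": [0, 0, 0], "gripper": 34}, {"linear": [0, 0, 0.5], "angular": [0, 0, 0], "gripper": 34}, {"linear": [0, 0, 0.5], "angular": [0, 0, 0], "gripper": 34}, {"linear": [0, 0, 0.4], "angular": [0, 0, 0], "gripper": 34}, {"linear": [0, 0, 0.3], "angular": [0, 0, 0], "gripper": 34}, {"linear": [0, 0, 0], "angular": [0, 0, 0], "gripper": 34}, {"linear": [0, 0, 0], "angular": [0, 0, 0], "gripper": 34}])

```text
time_s: 28.0
eef_pos: [616.5, 23.3, 50.5]
orientation: [-0.187, 2.787, 0.033]
force: [-0.3, 0.8, -2.2]
finger_gap: 0.502
finger_force: 62.8
```

```bash
python3 - <<'E'
from h import *
s=env.read_state();print(s['force'],s['finger_gap']*85.4,s['joint_pos'].round(2),s['wrist_torque'])
Rp=tool(YAW,np.radians(20));fin=cw([50,-69,6])+Rp.apply(np.load('off.npy'))
need(fin+[0,0,30],Rp);need(fin,Rp);need(fin)
E
```

```text
[-0.3364073   0.81617422 -2.20130662] 42.848941512234404 [-0.2   0.71  1.85  0.43  0.27 -2.3 ] [-0.07114492  0.32199166  0.00776667]
turn [-0.002 -0.002 -0.011] shift [0.007 0.015 0.009] | eef [616.5  23.3  50.5]
turn [-0.002 -0.002 -0.011] shift [0.213 0.015 0.572] | eef [616.5  23.3  50.5]
turn [0. 0. 0.] shift [0.213 0.014 0.572] | eef [616.5  23.3  50.5]
```

Free of contact, at the pre-pose. Straight down (world) now.

Call:
jog_arm(plan=[{"linear": [0.05, 0, 0.13], "angular": [0, 0, 0], "gripper": 34}, {"linear": [0.05, 0, 0.13], "angular": [0, 0, 0], "gripper": 34}, {"linear": [0.05, 0, 0.13], "angular": [0, 0, 0], "gripper": 34}, {"linear": [0.04, 0, 0.1], "angular": [0, 0, 0], "gripper": 34}, {"linear": [0, 0, 0], "angular": [0, 0, 0], "gripper": 34}, {"linear": [0, 0, 0], "angular": [0, 0, 0], "gripper": 34}])

```text
time_s: 28.6
eef_pos: [615.9, 23.8, 24.1]
orientation: [-0.189, 2.787, 0.033]
force: [-0.1, -0.2, -2.2]
finger_gap: 0.506
finger_force: 62.9
```

Call:
jog_arm(plan=[{"linear": [0.015, 0, 0.04], "angular": [0, 0, 0], "gripper": 34}, {"linear": [0, 0, 0], "angular": [0, 0, 0], "gripper": 34}])

```text
time_s: 28.8
eef_pos: [616.0, 23.8, 22.0]
orientation: [-0.189, 2.787, 0.033]
force: [-0.5, -0.4, -2.3]
finger_gap: 0.501
finger_force: 62.9
```

Call:
jog_arm(plan=[{"linear": [0.01, 0, 0.03], "angular": [0, 0, 0], "gripper": 34}, {"linear": [0, 0, 0], "angular": [0, 0, 0], "gripper": 34}])

```text
time_s: 29.0
eef_pos: [616.0, 23.8, 20.3]
orientation: [-0.189, 2.787, 0.033]
force: [0.1, 0.1, -1.3]
finger_gap: 0.503
finger_force: 62.9
```

Call:
jog_arm(plan=[{"linear": [0.01, 0, 0.03], "angular": [0, 0, 0], "gripper": 34}, {"linear": [0, 0, 0], "angular": [0, 0, 0], "gripper": 34}])

```text
time_s: 29.2
eef_pos: [616.1, 23.8, 19.9]
orientation: [-0.189, 2.785, 0.033]
force: [-3.5, -0.5, 7.1]
finger_gap: 0.499
finger_force: 63.9
```

Call:
jog_arm(plan=[{"linear": [0, 0, 0], "angular": [0, 0, 0], "gripper": 46}, {"linear": [0, 0, 0], "angular": [0, 0, 0], "gripper": 52}, {"linear": [0, 0, 0], "angular": [0, 0, 0], "gripper": 58}, {"linear": [0, 0, 0], "angular": [0, 0, 0], "gripper": 58}, {"linear": [0, 0, 0], "angular": [0, 0, 0], "gripper": 58}, {"linear": [0, 0, -0.2], "angular": [0, 0, 0], "gripper": 58}, {"linear": [0, 0, -0.4], "angular": [0, 0, 0], "gripper": 58}, {"linear": [0, 0, -0.6], "angular": [0, 0, 0], "gripper": 58}, {"linear": [0, 0, -0.8], "angular": [0, 0, 0], "gripper": 58}, {"linear": [0, 0, -0.8], "angular": [0, 0, 0], "gripper": 58}, {"linear": [0, 0, 0], "angular": [0, 0, 0], "gripper": 58}, {"linear": [0, 0, 0], "angular": [0, 0, 0], "gripper": 58}])

```text
time_s: 30.4
eef_pos: [568.8, 17.2, 151.9]
orientation: [-0.189, 2.784, 0.032]
force: [0.2, 0.8, -0.7]
finger_gap: 0.678
finger_force: 0.0
```

```bash
python3 - <<'E'
from h import *
s=env.read_state();print(s['eef_pos'],s['force'],s['time_s'])
c=env.calibration('wrist');im=snap('wrist','w10.png')
X=np.array([[a*25,b*22,z] for a in(-1,1) for b in(-1,1) for z in(0,34)]+[[a*25,b*13,42] for a in(-1,1) for b in(-1,1)],float)
q=proj('',cw(X+[50,-69,6]),c);print(q.min(0),q.max(0))
for t in('battery','carver'):
  for d in env.find_in('wrist',t)[:1]:print(t,np.round(d['box']),d['p'])
E
```

```text
[568.76003495  17.16480135 151.93560613] [ 0.24711948  0.75914143 -0.74051917] 30.4
[295.3194951  165.04887002] [345.05923139 232.19654552]
battery [299. 176. 343. 229.] 0.97
carver [268.  98. 510. 148.] 0.75
```

View pics/w10.png

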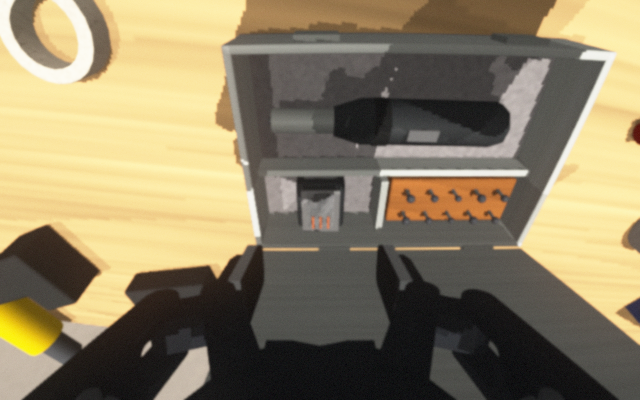

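Battery stands in the pocket (box 299–343, 176–229, as predicted) and the carver is flat. Now the lid.

Call:
jog_arm(plan=[{"linear": [0, 0, -0.7], "angular": [0, 0, 0], "gripper": 0}, {"linear": [0, 0, -0.8], "angular": [0, 0, 0], "gripper": 0}, {"linear": [0, 0, -0.8], "angular": [0, 0, 0], "gripper": 0}, {"linear": [0, 0, -0.8], "angular": [0, 0, 0], "gripper": 0}, {"linear": [0, 0, -0.6], "angular": [0, 0.5, 0], "gripper": 0}, {"linear": [0, 0, 0], "angular": [0, 0.6, 0], "gripper": 0}, {"linear": [0, 0, 0], "angular": [0, 0.6, 0], "gripper": 0}, {"linear": [0, 0, 0], "angular": [0, 0.6, 0], "gripper": 0}, {"linear": [0, 0, 0], "angular": [0, 0.6, 0], "gripper": 0}, {"linear": [0, 0, 0], "angular": [0, 0.4, 0], "gripper": 0}, {"linear": [0, 0, 0], "angular": [0, 0, 0], "gripper": 0}, {"linear": [0, 0, 0], "angular": [0, 0, 0], "gripper": 0}])

```text
time_s: 31.75
eef_pos: [505.7, 8.9, 322.8]
orientation: [-0.213, 3.133, 0.002]
force: [-0.6, -0.3, 0.5]
finger_gap: -0.004
finger_force: 0.0
```

```bash
python3 - <<'E'
from h import *
s=env.read_state();print(wc(s['eef_pos']),s['joint_pos'].round(2),s['finger_gap'])
Rv=tool(YAW)
need(cw([82,0,290]),Rv);print(ik(cw([82,0,203]),Rv),ik(cw([82,0,290]),Rv))
for n in('scene','top'):
  env.get_image(n);print([np.round(d['box']) for d in env.find_in(n,'lid')[:1]])
  for th in(1.3,):
    X=[[89-k*np.cos(th),y,56.5+k*np.sin(th)] for k in(0,178) for y in(-130,130)];q=proj(n,cw(X));print(q.min(0).round(),q.max(0).round())
E
```

```text
[-65.91406147 -68.93690375 322.76116108] [-0.2   0.26  1.6   0.    1.28 -1.91] -0.003716440972118141
turn [0.011 0.012 0.001] shift [-2.958  1.379  0.655] | eef [505.7   8.9 322.8]
(array([-0.02,  0.59,  1.39, -0.  ,  1.16, -1.73]), np.float64(0.0)) (array([-0.02,  0.51,  1.3 ,  0.  ,  1.34, -1.73]), np.float64(0.0))
[array([300., 131., 360., 220.])]
[284. 111.] [360. 218.]
[array([244., 174., 300., 188.])]
[242. 168.] [356. 188.]
```

Call:
jog_arm(plan=[{"linear": [0, 0.7, 0], "angular": [0, 0, 0], "gripper": 0}, {"linear": [-0.3, 0.7, 0], "angular": [0, 0, 0], "gripper": 0}, {"linear": [-0.7, 0, 0], "angular": [0, 0, 0], "gripper": 0}, {"linear": [-0.7, 0, 0], "angular": [0, 0, 0], "gripper": 0}, {"linear": [-0.7, 0, 0], "angular": [0, 0, 0], "gripper": 0}, {"linear": [-0.6, 0, 0], "angular": [0, 0, 0], "gripper": 0}, {"linear": [0, 0, 0], "angular": [0, 0, 0], "gripper": 0}, {"linear": [0, 0, 0.6], "angular": [0, 0, 0], "gripper": 0}, {"linear": [0, 0, 0.6], "angular": [0, 0, 0], "gripper": 0}, {"linear": [0, 0, 0.6], "angular": [0, 0, 0], "gripper": 0}, {"linear": [0, 0, 0.6], "angular": [0, 0, 0], "gripper": 0}, {"linear": [0, 0, 0], "angular": [0, 0, 0], "gripper": 0}, {"linear": [0, 0, 0], "angular": [0, 0, 0], "gripper": 0}])

```text
time_s: 33.25
eef_pos: [645.0, 98.3, 205.1]
orientation: [-0.212, 3.132, 0.001]
force: [-0.4, -0.1, -0.1]
finger_gap: -0.005
finger_force: 0.0
```

```bash
python3 - <<'E'
from h import *
s=env.read_state();p=wc(s['eef_pos']);print(p,s['force'])
th=np.r_[1.3:-.01:-.1];C=np.c_[89-150*np.cos(th)+6*np.sin(th)+11,56.5+150*np.sin(th)+6*np.cos(th)]
C=np.r_[[p[[0,2]]],C];d=np.diff(C,axis=0)/50;print(np.c_[-d[:,0],-d[:,1]].round(2))
E
```

```text
[ 84.13377602   0.78589869 205.12372005] [-0.40947425 -0.09553197 -0.08344293]
[[0.37 0.05]
 [0.29 0.08]
 [0.28 0.11]
 [0.27 0.14]
 [0.25 0.16]
 [0.23 0.19]
 [0.21 0.21]
 [0.19 0.23]
 [0.17 0.25]
 [0.14 0.26]
 [0.11 0.28]
 [0.09 0.29]
 [0.06 0.29]
 [0.03 0.3 ]]
```

First half of the arc, then check force.

Call:
jog_arm(plan=[{"linear": [0.2, 0, 0.02], "angular": [0, 0, 0], "gripper": 0}, {"linear": [0.17, 0, 0.03], "angular": [0, 0, 0], "gripper": 0}, {"linear": [0.29, 0, 0.08], "angular": [0, 0, 0], "gripper": 0}, {"linear": [0.28, 0, 0.11], "angular": [0, 0, 0], "gripper": 0}, {"linear": [0.27, 0, 0.14], "angular": [0, 0, 0], "gripper": 0}, {"linear": [0.25, 0, 0.16], "angular": [0, 0, 0], "gripper": 0}])

```text
time_s: 33.85
eef_pos: [574.0, 88.4, 179.9]
orientation: [-0.212, 3.125, -0.001]
force: [0.8, 0.3, 2.2]
finger_gap: 0.002
finger_force: 1.1
```

Call:
jog_arm(plan=[{"linear": [0.23, 0, 0.19], "angular": [0, 0, 0], "gripper": 0}, {"linear": [0.21, 0, 0.21], "angular": [0, 0, 0], "gripper": 0}, {"linear": [0.19, 0, 0.23], "angular": [0, 0, 0], "gripper": 0}, {"linear": [0.17, 0, 0.25], "angular": [0, 0, 0], "gripper": 0}, {"linear": [0.14, 0, 0.26], "angular": [0, 0, 0], "gripper": 0}])

```text
time_s: 34.35
eef_pos: [526.8, 82.1, 121.9]
orientation: [-0.212, 3.128, -0.0]
force: [-0.1, 0.3, 1.8]
finger_gap: -0.004
finger_force: 0.9
```

Call:
jog_arm(plan=[{"linear": [0.11, 0, 0.28], "angular": [0, 0, 0], "gripper": 0}, {"linear": [0.09, 0, 0.29], "angular": [0, 0, 0], "gripper": 0}, {"linear": [0.06, 0, 0.29], "angular": [0, 0, 0], "gripper": 0}, {"linear": [0.03, 0, 0.15], "angular": [0, 0, 0], "gripper": 0}, {"linear": [0, 0, 0], "angular": [0, 0, 0], "gripper": 0}])

```text
time_s: 34.85
eef_pos: [512.2, 80.4, 69.9]
orientation: [-0.212, 3.131, 0.001]
force: [-1.1, 0.4, -0.2]
finger_gap: 0.0
finger_force: 0.0
```

Call:
jog_arm(plan=[{"linear": [0, 0, 0.08], "angular": [0, 0, 0], "gripper": 0}, {"linear": [0, 0, 0], "angular": [0, 0, 0], "gripper": 0}])

```text
time_s: 35.05
eef_pos: [513.1, 80.4, 66.2]
orientation: [-0.212, 3.13, 0.0]
force: [0.9, 0.0, -0.4]
finger_gap: -0.001
finger_force: 0.0
```

Call:
jog_arm(plan=[{"linear": [0, 0, 0.05], "angular": [0, 0, 0], "gripper": 0}, {"linear": [0, 0, 0], "angular": [0, 0, 0], "gripper": 0}])

```text
time_s: 35.25
eef_pos: [513.2, 80.4, 64.5]
orientation: [-0.212, 3.13, 0.0]
force: [-1.5, -0.3, 9.1]
finger_gap: 0.001
finger_force: 4.4
```

Call:
jog_arm(plan=[{"linear": [0, 0, 0.03], "angular": [0, 0, 0], "gripper": 0}, {"linear": [0, 0, 0], "angular": [0, 0, 0], "gripper": 0}])

```text
time_s: 35.45
eef_pos: [513.2, 80.4, 64.4]
orientation: [-0.213, 3.129, -0.0]
force: [-3.8, -1.1, 19.5]
finger_gap: -0.003
finger_force: 9.9
```

Stiff contact at 64.4 mm: the lid rests on the rim. Retreat straight up.

Call:
jog_arm(plan=[{"linear": [0, 0, -0.2], "angular": [0, 0, 0], "gripper": 0}, {"linear": [0, 0, -0.6], "angular": [0, 0, 0], "gripper": 0}, {"linear": [0, 0, -0.8], "angular": [0, 0, 0], "gripper": 0}, {"linear": [0, 0, -0.8], "angular": [0, 0, 0], "gripper": 0}, {"linear": [0, 0, 0], "angular": [0, 0, 0], "gripper": 0}, {"linear": [0, 0, 0], "angular": [0, 0, 0], "gripper": 0}])

```text
time_s: 36.05
eef_pos: [513.0, 80.4, 182.9]
orientation: [-0.212, 3.128, -0.0]
force: [-0.0, -0.3, -0.3]
finger_gap: -0.001
finger_force: 0.0
```

```bash
python3 - <<'E'
from h import *
c=env.calibration('wrist');env.get_image('wrist')
for t in('lid','case','carver','battery'):print(t,[(np.round(d['box']).tolist(),round(d['p'],2)) for d in env.find_in('wrist',t)[:1]])
for n,X in(('closed',[[a,b,64] for a in(-89,89) for b in(-130,130)]),('up.1rad',[[-89,b,82] for b in(-130,130)])):print(n,proj('',cw(X),c).round().tolist())
print(env.job_done())
E
```

```text
lid [([173.0, 145.0, 463.0, 308.0], 0.56)]
case [([171.0, 142.0, 459.0, 304.0], 0.57)]
carver []
battery []
closed [[172.0, 153.0], [465.0, 153.0], [197.0, 322.0], [441.0, 321.0]]
up.1rad [[162.0, 156.0], [475.0, 155.0]]
the job is handed in; nothing more can be done
None
```

The battery stands upright in the back right pocket, the carver lies flat in the front tray, and the lid is closed on the rim (firm contact at 64.4 mm). I handed the job in after about 36 s; no verdict came back.

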